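# Load the centrifuge in balance and cover it

## Robot

A 6-joint arm with a two-finger parallel gripper is mounted at the origin on a cart in front of the work surface, level with it; the furniture and walls round the work are solid. World frame = base frame: x ahead of the robot, y to its left, z up, the work surface at z = 0. Lengths are in mm, angles in rad, forces in N, time in s.
With the tool pointing down it reaches from about 350 to 1000 mm from the base axis. Payload 7.1 kg.
Tool frame: the origin (TCP) lies midway between the tips of the shut fingers; the grasp point (between the pads) lies 19 mm behind it; x points along the fingers, z is the direction in which the jaws open and shut, and the axes are right-handed (so a half turn about x gives the same grasp; the last joint's range is limited). The gripper opens to 85 mm and grips with 20 to 120 N. Pads are 22 mm wide; open, the fingers measure 114 mm over their backs; the gripper's body (76 mm by 85 mm) begins 54 mm behind the grasp point. The pads swing forward as they close: fully open they stand 13 mm farther back than shut.
Start: joints at [-1.203, 0.423, 1.63, -0, 1.089, -0.019], TCP at [235.783, -578.802, 231.319] pointing down, gripper open.
Joint ranges: [-3, 3], [-0.9, 2.11], [0.09, 2.58], [-1.31, 4.45], [0.11, 2.69], [-2.54, 2.54]. Speed limits (rad/s): [2.39, 2.39, 3.01, 3.14, 3.14, 3.14].

## Interface

Orientations are given as a rotation vector (axis times angle).
In Python, from cell import observe, capture, r gives the robot as it stands.
- The arm moves only by the tool send_rows, never from a script. Its arguments are lists of equal length, an entry for each row: "translation": the shift along the tool's x, y, z in units of 100 cm (1.0 is 100 cm), a list of three; "rot": the turn, a rotation vector about the tool's x, y, z in units of 360 degrees (1.0 is 360 degrees), a list of three; "claw": the closure, from -1 (fully open) to 1 (shut). In form: {"translation": [[dx, dy, dz], ...], "rot": [[ax, ay, az], ...], "claw": [claw, ...]}. A call has 1 to 8 rows; each row is the pose to reach, as a shift and turn from the pose commanded when the call began, along the tool's axes at that moment, turning the shorter way round; what a row does not reach only later rows make up. A row lasts 1/8 s, in which the tool goes at most 62.5 mm and 10.7 degrees, less where a joint would pass 70% of its speed; a pose out of reach is approached as far as the arm can. A call with a number of a shift or a turn outside -1 to 1 is refused whole. A call with a gripper value outside its range is refused whole. The fingers move at their own pace and stop on an object; "grip_force" is the grip in N (left out, the last holds). Time passes only in rows, so rows that repeat a pose let the fingers close. It gives the time, the measured TCP pose, the force and the opening at its end, in the units of the state.
- observe(): the state, without advancing time (a new reading comes with each control period).
- capture(name): name is "scene" or "top" or "wrist"; returns a dict with "img" (420x560x3 uint8, blue, green, red), "K" (3x3 intrinsics, pixels), "world_to_cam" (4x4, takes a point from world to camera coordinates). Camera axes: x right, y up, looking along -z (the intrinsics and any distortion apply to the point x, -y, -z); pixel columns grow to the right and rows downward; lengths in mm; the calibration is good to about 2 mm. A picture is of the moment at which its call begins. There is no depth.
- r.finish_job(): hands the job in, once; it reports no verdict.
The state is a dict: "time_s": time; "joint_pos": joint angles; "qd": joint speeds; "joint_torque": joint torques, N m; "tcp_pos": TCP position; "tcp_rot": TCP orientation; "wrist_force": force on the tool from outside, world axes, zero at the start; "wrist_torque": the same for the moment, N m; "grip_width": finger opening in mm.
Only numpy, scipy, OpenCV 4.12 (cv2) and the standard library are available. Lean on these libraries where they do the work, as an engineer would, in place of code of your own. Each camera call takes 0.05 s, during which the arm holds its last target.

## Task

Get the centrifuge ready to spin: stand the four frosted, grey-capped sample tubes upright in the rotor's buckets, one in each, so that the rotor is balanced - the two tall tubes in buckets straight across from each other, and the two short ones likewise. When all four are in, put the grey cover on the chamber by its knob so that it sits level and fully down on the rim.

Things in the scene. Friction and masses are not known exactly. Their poses are not given: they have to be found in the camera images.
- tall_tube_1: screw-cap sample tube, frosted plastic, paper band, ribbed grey cap; stands loose and upright on the bench. Body 25 mm in diameter, cap (top 16 mm) 28 mm, 76 mm high in all, about 40 g; one of two alike, 22 mm taller than the other pair. The amber or white printed vials and bottles near it are not part of the job. Origin: centre of its underside, z up its axis
- tall_tube_2: screw-cap sample tube, frosted plastic, paper band, ribbed grey cap; stands loose and upright on the bench. Body 25 mm in diameter, cap (top 16 mm) 28 mm, 76 mm high in all, about 40 g; one of two alike, 22 mm taller than the other pair. The amber or white printed vials and bottles near it are not part of the job. Origin: centre of its underside, z up its axis
- short_tube_1: screw-cap sample tube, frosted plastic, paper band, ribbed grey cap; stands loose and upright on the bench. Body 25 mm in diameter, cap (top 16 mm) 28 mm, 54 mm high in all, about 28 g; one of two alike, 22 mm shorter than the other pair. The amber or white printed vials and bottles near it are not part of the job. Origin: centre of its underside, z up its axis
- short_tube_2: screw-cap sample tube, frosted plastic, paper band, ribbed grey cap; stands loose and upright on the bench. Body 25 mm in diameter, cap (top 16 mm) 28 mm, 54 mm high in all, about 28 g; one of two alike, 22 mm shorter than the other pair. The amber or white printed vials and bottles near it are not part of the job. Origin: centre of its underside, z up its axis
- bucket_1: one of four identical round metal buckets in the rotor, 55 mm from its axis; 1 faces 3, 2 faces 4. Bore 33 mm, flaring to a 43 mm mouth (49 outside), 26 mm deep. Origin: centre of its inner floor, 40 mm above the bench; x outward from the rotor axis, y along the circle (most room for fingers), z up. A short tube in it stands 28 mm above its rim, a tall one 50. Turns with the rotor, does not tip
- bucket_2: one of four identical round metal buckets in the rotor, 55 mm from its axis; 1 faces 3, 2 faces 4. Bore 33 mm, flaring to a 43 mm mouth (49 outside), 26 mm deep. Origin: centre of its inner floor, 40 mm above the bench; x outward from the rotor axis, y along the circle (most room for fingers), z up. A short tube in it stands 28 mm above its rim, a tall one 50. Turns with the rotor, does not tip
- bucket_3: one of four identical round metal buckets in the rotor, 55 mm from its axis; 1 faces 3, 2 faces 4. Bore 33 mm, flaring to a 43 mm mouth (49 outside), 26 mm deep. Origin: centre of its inner floor, 40 mm above the bench; x outward from the rotor axis, y along the circle (most room for fingers), z up. A short tube in it stands 28 mm above its rim, a tall one 50. Turns with the rotor, does not tip
- bucket_4: one of four identical round metal buckets in the rotor, 55 mm from its axis; 1 faces 3, 2 faces 4. Bore 33 mm, flaring to a 43 mm mouth (49 outside), 26 mm deep. Origin: centre of its inner floor, 40 mm above the bench; x outward from the rotor axis, y along the circle (most room for fingers), z up. A short tube in it stands 28 mm above its rim, a tall one 50. Turns with the rotor, does not tip
- cover: grey lift-off cover of the centrifuge, 218 mm in diameter, lying on the bench; skirt 12 mm deep inside, inner diameter 210 mm, slightly domed top; central black knob 30 mm in diameter, 20 to 50 mm above the cover's lower edge; about 200 g. Origin: centre of its lower edge, z up. Seated, its top rests on the chamber rim and its lower edge is 114 mm above the bench
- centrifuge: fixed round ivory centrifuge, 236 mm in diameter, control pod in front (to 165 mm from the axis, 85 mm high). Open chamber 184 mm wide; rim: a collar of 202 mm outer diameter, top 126 mm above the bench; cover goes over it. Origin: rotor axis at bench height, z up, x away from the pod. Rotor turns when pushed with about 1 N, stays where left; its nut is 76 mm high, arms below the bucket rims
Mind the look-alikes: they are no part of the job. What is shaped like the tall_tube_2 but green or yellow is not meant.

How it is judged (in metres and radians):
On the way:
1. all four tubes stand in the buckets, tall opposite tall and short opposite short, with the cover still off ((distance between tall_tube_1 and bucket_1 below 0.012 m or distance between tall_tube_1 and bucket_2 below 0.012 m or distance between tall_tube_1 and bucket_3 below 0.012 m or distance between tall_tube_1 and bucket_4 below 0.012 m) and (distance between tall_tube_2 and bucket_1 below 0.012 m or distance between tall_tube_2 and bucket_2 below 0.012 m or distance between tall_tube_2 and bucket_3 below 0.012 m or distance between tall_tube_2 and bucket_4 below 0.012 m) and (distance between short_tube_1 and bucket_1 below 0.012 m or distance between short_tube_1 and bucket_2 below 0.012 m or distance between short_tube_1 and bucket_3 below 0.012 m or distance between short_tube_1 and bucket_4 below 0.012 m) and (distance between short_tube_2 and bucket_1 below 0.012 m or distance between short_tube_2 and bucket_2 below 0.012 m or distance between short_tube_2 and bucket_3 below 0.012 m or distance between short_tube_2 and bucket_4 below 0.012 m) and angle between each of tall_tube_1, tall_tube_2, short_tube_1, short_tube_2's own z axis and vertical below 0.25 rad and horizontal distance between tall_tube_1 and tall_tube_2 above 0.095 m and horizontal distance between short_tube_1 and short_tube_2 above 0.095 m and horizontal distance between cover and centrifuge above 0.13 m), for 0.2 s.
At the end, for the whole second after the job is handed in: each tube within 12 mm of the centre of a bucket floor, leaning under 0.25 rad, talls in facing buckets, shorts in facing buckets; cover level (0.05 rad), centred within 10 mm, its lower edge 109 to 119 mm above the bench; all at rest ((distance between tall_tube_1 and bucket_1 below 0.012 m or distance between tall_tube_1 and bucket_2 below 0.012 m or distance between tall_tube_1 and bucket_3 below 0.012 m or distance between tall_tube_1 and bucket_4 below 0.012 m) and (distance between tall_tube_2 and bucket_1 below 0.012 m or distance between tall_tube_2 and bucket_2 below 0.012 m or distance between tall_tube_2 and bucket_3 below 0.012 m or distance between tall_tube_2 and bucket_4 below 0.012 m) and (distance between short_tube_1 and bucket_1 below 0.012 m or distance between short_tube_1 and bucket_2 below 0.012 m or distance between short_tube_1 and bucket_3 below 0.012 m or distance between short_tube_1 and bucket_4 below 0.012 m) and (distance between short_tube_2 and bucket_1 below 0.012 m or distance between short_tube_2 and bucket_2 below 0.012 m or distance between short_tube_2 and bucket_3 below 0.012 m or distance between short_tube_2 and bucket_4 below 0.012 m) and angle between each of tall_tube_1, tall_tube_2, short_tube_1, short_tube_2's own z axis and vertical below 0.25 rad and horizontal distance between tall_tube_1 and tall_tube_2 above 0.095 m and horizontal distance between short_tube_1 and short_tube_2 above 0.095 m and horizontal distance between cover and centrifuge below 0.01 m and z of cover in the frame of centrifuge between 0.109 and 0.119 m and angle between cover's own z axis and vertical below 0.05 rad and linear speed of each of tall_tube_1, tall_tube_2, short_tube_1, short_tube_2, cover below 0.03 m/s); the robot touches nothing.
It also fails if it takes over 112 s, if anything falls off the work surface, if the arm or the gripper's body presses on something with over 40 N, if the wrist force passes 120 N, or if a joint passes its speed limit or range.

## Working session

There is one attempt and no reset: what is moved stays moved. The work goes in short steps, Python scripts to look and compute and a tool call to move; the robot and the scene stay as the last step left them, time stands still between calls to the robot, and variables do not carry over. Pictures are saved under pics/ and viewed, and the job is handed in when it is done.

Besides the shell and the picture viewer there is one more tool, called after "Call:" by a JSON object that holds its "api" and its "payload", one argument or row to a line. send_rows: Moves the arm, as the interface text tells. Shifts and turns lie within -1 to 1; 1 stands for 100 cm of shift or 360 degrees of turn. Its arguments: {"type":"object","properties":{"translation":{"type":"array","items":{"type":"array","items":{"type":"number","minimum":-1,"maximum":1}}},"rot":{"type":"array","items":{"type":"array","items":{"type":"number","minimum":-1,"maximum":1}}},"claw":{"type":"array","items":{"type":"number"}},"grip_force":{"type":"number"}},"required":["translation","rot","claw"]}

```bash
ls; mkdir -p pics; python3 - <<'E'
from cell import observe, capture, r
import cv2
s=observe();print({k:s[k] for k in('time_s','tcp_pos','tcp_rot','grip_width','wrist_force')})
for n in('scene','top','wrist'):
    c=capture(n);cv2.imwrite(f'pics/{n}0.png',c['img']);print(n,c['K'].tolist() if hasattr(c['K'],'tolist') else c['K'],[k for k in c]);print(c['world_to_cam'])
E
```

```text
pics
{'time_s': 0.0, 'tcp_pos': array([ 235.59705524, -578.28791326,  230.52345839]), 'tcp_rot': array([ 0.92062922,  1.36903268, -0.91913594]), 'grip_width': 85.31119600358821, 'wrist_force': array([ 0.3070688 ,  0.16075681, -0.52960267])}
scene [[472.25222335897894, 0.0, 283.8153872201073], [0.0, 472.25222335897894, 211.2364368530645], [0.0, 0.0, 1.0]] ['img', 'K', 'world_to_cam']
[[-8.28660254e-01 -5.59747005e-01  2.33950564e-03  4.62700440e+02]
 [ 3.91420262e-01 -5.76468219e-01  7.17268828e-01 -2.88729747e+02]
 [-4.00140428e-01  5.95287899e-01  6.96792620e-01 -8.89994004e+02]
 [ 0.00000000e+00  0.00000000e+00  0.00000000e+00  1.00000000e+00]]
top [[455.8057273845544, 0.0, 278.88210150969], [0.0, 455.8057273845544, 205.01350898884982], [0.0, 0.0, 1.0]] ['img', 'K', 'world_to_cam']
[[-2.91646123e-02 -9.99574621e-01  5.54001044e-05 -1.71343257e+01]
 [ 9.95021606e-01 -2.90264849e-02  9.53386907e-02 -5.62186587e+02]
 [-9.52965276e-02  2.83564025e-03  9.95444891e-01 -1.12177443e+03]
 [ 0.00000000e+00  0.00000000e+00  0.00000000e+00  1.00000000e+00]]
wrist [[303.19006015081686, 0.0, 280.1376880460584], [0.0, 303.19006015081686, 204.9088263065395], [0.0, 0.0, 1.0]] ['img', 'K', 'world_to_cam']
[[ 3.76229591e-01 -9.26525017e-01 -1.63939705e-03 -6.24563698e+02]
 [ 8.85117276e-01  3.59937284e-01 -2.94978915e-01  3.90207491e+01]
 [ 2.73895424e-01  1.09528738e-01  9.55502356e-01 -3.79517987e+02]
 [ 0.00000000e+00  0.00000000e+00  0.00000000e+00  1.00000000e+00]]
```

View pics/scene0.png

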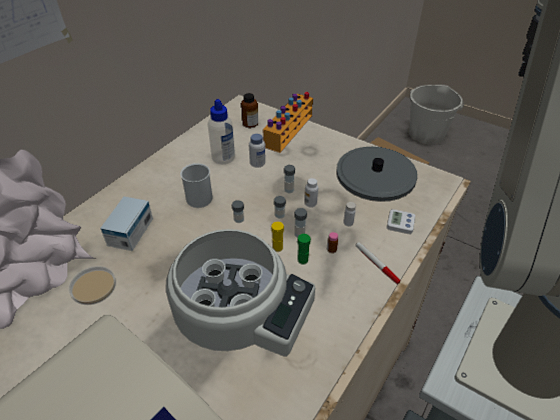

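View pics/top0.png

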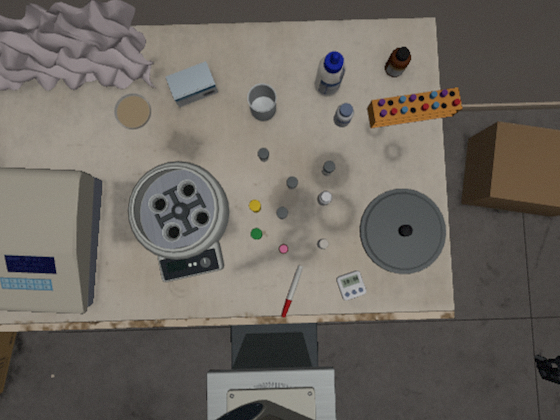

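View pics/wrist0.png

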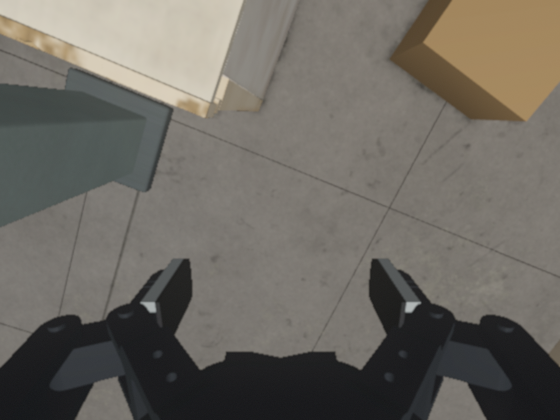

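```bash
python3 - <<'E'
import cv2,numpy as np
t=cv2.imread('pics/top0.png');s=cv2.imread('pics/scene0.png')
a=cv2.resize(t[135:265,225:365],None,fx=4,fy=4,interpolation=cv2.INTER_CUBIC)
b=cv2.resize(s[150:275,215:365],None,fx=5,fy=5,interpolation=cv2.INTER_CUBIC)[:, :]
cv2.imwrite('pics/cropt.png',a);cv2.imwrite('pics/crops.png',cv2.resize(b,(750,600))[:600])
cv2.imwrite('pics/cropc.png',cv2.resize(t[150:290,120:240],None,fx=4,fy=4,interpolation=cv2.INTER_CUBIC))
E
```

```text
(no output)
```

View pics/cropt.png

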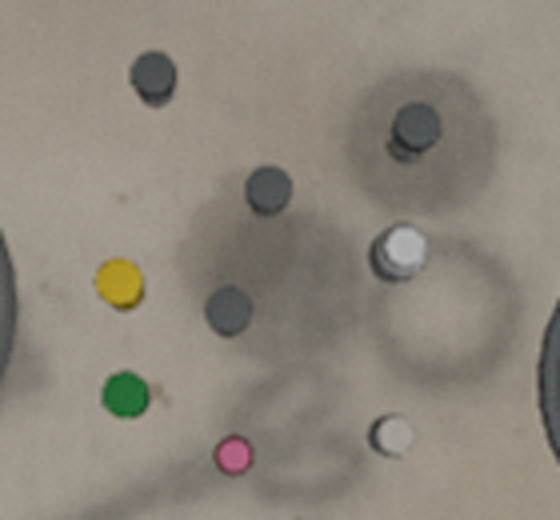

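View pics/crops.png

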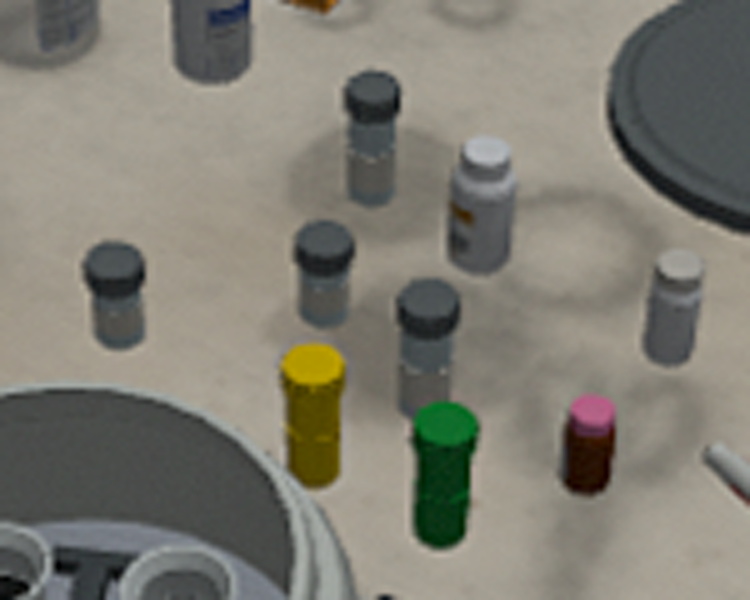

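View pics/cropc.png

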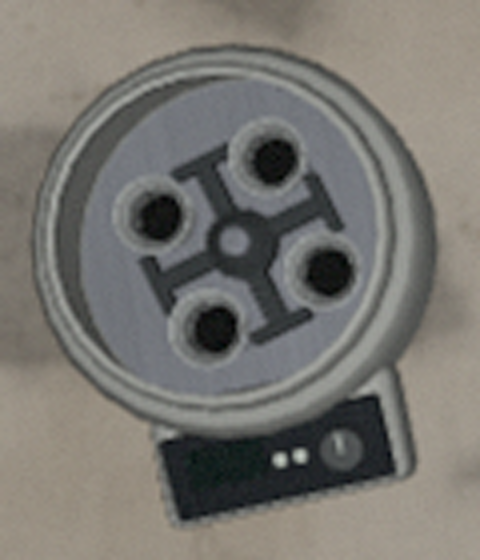

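```bash
cat > h.py <<'E'
import numpy as np,cv2
from scipy.spatial.transform import Rotation as R
def P(c):
    return c['K']@np.diag([1,-1,-1])@np.asarray(c['world_to_cam'])[:3]
def tri(c1,p1,c2,p2):
    X=cv2.triangulatePoints(P(c1),P(c2),np.float64(p1).reshape(2,1),np.float64(p2).reshape(2,1)).ravel();X=X[:3]/X[3]
    e=[np.linalg.norm(proj(c,X)-p) for c,p in((c1,p1),(c2,p2))]
    return X,e
def proj(c,X):
    q=P(c)@np.append(X,1);return q[:2]/q[2]
def onz(c,p,z):
    M=P(c);A=np.c_[M[:,:2],-np.array([p[0],p[1],1])];x=np.linalg.solve(A,-(M[:,2]*z+M[:,3]));return np.array([x[0],x[1],z])
def tool(s):
    return R.from_rotvec(s['tcp_rot']).as_matrix()
E
python3 - <<'E'
from cell import observe,capture
from h import *
T=capture('top');S=capture('scene')
f=lambda x,o:(np.array(x)+.5)/4-.5+o
g=lambda x:(np.array(x)+.5)/5-.5+np.array([215,150])
to=np.array([225,135])
for n,a,b in(('s1',(154,74),(115,262)),('t1',(417,126),(372,88)),('s2',(269,188),(325,240)),('t2',(229,309),(428,298)),('yel',(120,282),(313,364)),('grn',(126,394),(445,421)),('whitebottle',(406,247),(486,153)),('pink',(234,455),(592,411))):
    X,e=tri(T,f(a,to),S,g(b));print(n,X.round(1),np.round(e,1))
X,e=tri(T,(405,230.5),S,(377.5,160));print('knob',X,e)
for p in [(266,156),(151,212),(322,270),(205,327)]:
    print('bucket rim',onz(T,f(p,np.array([120,150])),66).round(1))
print('nut',onz(T,f((234,240),np.array([120,150])),76))
s=observe();print(tool(s).round(3))
print('rotvec cmd',s['tcp_pos'])
E
```

```text
s1 [689.1   2.1  58.7] [0.2 0.2]
t1 [ 648.5 -157.3   76.8] [0.2 0.2]
s2 [615.6 -66.9  58.4] [0.1 0.1]
t2 [539.9 -39.8  82.3] [0.2 0.2]
yel [558.2  25.1  83.7] [0.4 0.4]
grn [491.   23.   85.5] [0.3 0.3]
whitebottle [ 575.  -147.8   75.7] [0.3 0.3]
pink [452.8 -40.4  58.9] [0.2 0.2]
knob [ 487.97099213 -340.4069015    51.92792118] [np.float64(0.30428781401661226), np.float64(0.26092588227459246)]
bucket rim [604.5 191.8  66. ]
bucket rim [572.2 262.2  66. ]
bucket rim [533.8 158.6  66. ]
bucket rim [501.3 229.8  66. ]
nut [552.66549293 209.59941423  76.        ]
[[-0.     0.926  0.377]
 [ 0.001  0.377 -0.926]
 [-1.     0.    -0.001]]
rotvec cmd [ 235.70734006 -578.58559477  230.9575378 ]
```

```bash
python3 - <<'E'
import cv2
s=cv2.imread('pics/scene0.png');t=cv2.imread('pics/top0.png')
cv2.imwrite('pics/a.png',cv2.resize(s[225:355,155:325],None,fx=4,fy=4,interpolation=cv2.INTER_CUBIC))
cv2.imwrite('pics/b.png',cv2.resize(s[140:210,330:425],None,fx=6,fy=6,interpolation=cv2.INTER_CUBIC))
cv2.imwrite('pics/c.png',cv2.resize(t[180:280,350:450],None,fx=5,fy=5,interpolation=cv2.INTER_CUBIC))
E
```

```text
(no output)
```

View pics/a.png

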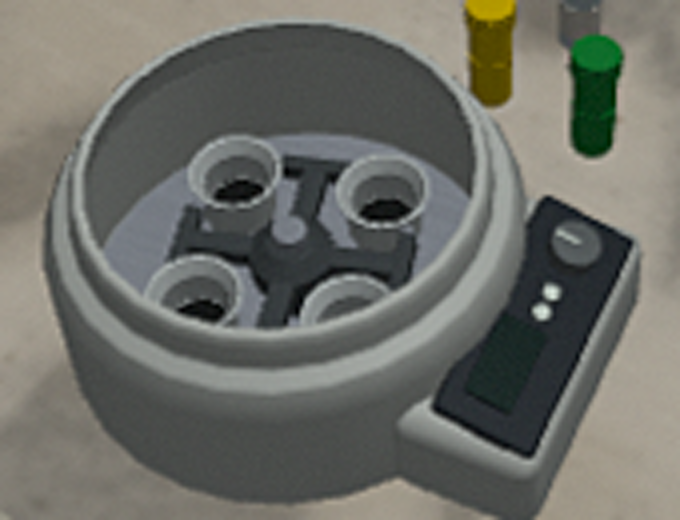

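View pics/b.png

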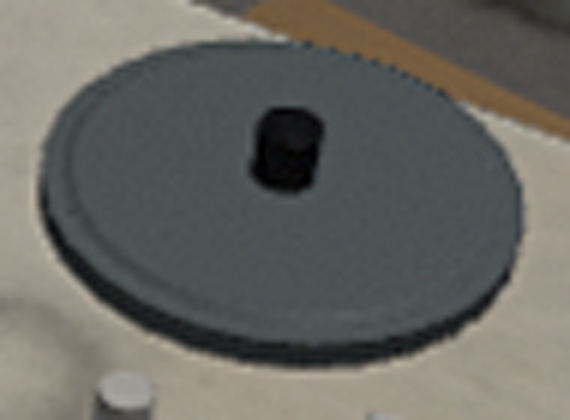

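View pics/c.png

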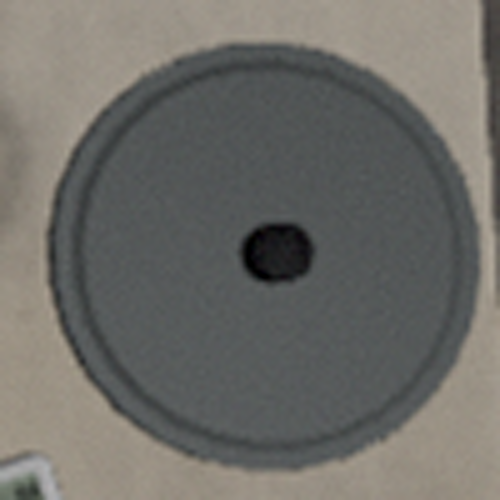

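```bash
cat >> h.py <<'E'
def plan(s,pos,jaw):
    """pos world mm of TCP, jaw world angle deg of tool z, tool x down -> translation & rot units"""
    Rc=tool(s);j=np.deg2rad(jaw);z=np.array([np.cos(j),np.sin(j),0]);x=np.array([0,0,-1.]);y=np.cross(z,x)
    Rt=np.c_[x,y,z];t=Rc.T@(np.array(pos)-s['tcp_pos'])/1000
    rv=R.from_matrix(Rc.T@Rt).as_rotvec()/(2*np.pi)
    print('plan',pos,jaw,'-> t',t.round(4).tolist(),'rot',rv.round(4).tolist())
def brief(s):
    Rc=tool(s);print('t',round(s['time_s'],2),'tcp',s['tcp_pos'].round(1),'jaw',round(np.degrees(np.arctan2(Rc[1,2],Rc[0,2])),1),'xax',Rc[:,0].round(3),'w',round(s['grip_width'],1),'F',np.round(s['wrist_force'],1))
E
python3 - <<'E'
from cell import observe,capture
from h import *
s=observe();brief(s);w=capture('wrist');M=w['world_to_cam'];C=-M[:3,:3].T@M[:3,3];print('cam in tool',tool(s).T@(C-s['tcp_pos']),'view in tool',tool(s).T@-M[2,:3])
plan(s,(235,-578,260),-20)
plan(s,(560,-100,260),-20);plan(s,(560,-60,260),-20)
E
```

```text
t 0.25 tcp [ 235.7 -578.6  231. ] jaw -67.8 xax [-0.     0.001 -1.   ] w 85.4 F [-0.4 -0.7 -0.1]
cam in tool [-142.48571425   73.95696511    0.54468878] view in tool [ 9.55494921e-01 -2.95007018e-01 -5.61041923e-04]
plan (235, -578, 260) -20 -> t [-0.029, -0.0004, -0.0008] rot [-0.1329, -0.0001, -0.0]
plan (560, -100, 260) -20 -> t [-0.0288, 0.4809, -0.3209] rot [-0.1329, -0.0001, -0.0]
plan (560, -60, 260) -20 -> t [-0.0288, 0.496, -0.358] rot [-0.1329, -0.0001, -0.0]
```

Call:
{"api": "send_rows", "payload": {
  "translation": [
    [-0.029,0.0,0.0],
    [-0.029,0.481,-0.321],
    [-0.029,0.481,-0.321],
    [-0.029,0.481,-0.321],
    [-0.029,0.481,-0.321],
    [-0.029,0.481,-0.321],
    [-0.029,0.481,-0.321],
    [-0.029,0.481,-0.321]
  ],
  "rot": [
    [0,0,0],
    [-0.133,0,0],
    [-0.133,0,0],
    [-0.133,0,0],
    [-0.133,0,0],
    [-0.133,0,0],
    [-0.133,0,0],
    [-0.133,0,0]
  ],
  "claw": [-1,-1,-1,-1,-1,-1,-1,-1],
  "grip_force": 40
}}

```text
time_s: 1.3
tcp_pos: [482.1, -214.8, 260.6]
tcp_rot: [0.273, 1.553, -0.274]
wrist_force: [0.0, -0.4, 0.2]
grip_width: 85.5
```

Call:
{"api": "send_rows", "payload": {
  "translation": [
    [0,0,0],
    [0,0,0],
    [0,0,0]
  ],
  "rot": [
    [0,0,0],
    [0,0,0],
    [0,0,0]
  ],
  "claw": [0,0,0]
}}

```text
time_s: 1.68
tcp_pos: [480.5, -217.6, 260.3]
tcp_rot: [0.275, 1.554, -0.275]
wrist_force: [-0.7, -0.3, 0.3]
grip_width: 42.6
```

```bash
python3 - <<'E'
from cell import observe,capture
from h import *
s=observe();brief(s)
plan(s,(560,-100,260),-20)
E
```

```text
t 1.68 tcp [ 480.5 -217.6  260.3] jaw -20.1 xax [-0. -0. -1.] w 42.6 F [-0.7 -0.3  0.3]
plan (560, -100, 260) -20 -> t [0.0002, 0.1378, 0.0343] rot [-0.0002, -0.0, 0.0]
```

Call:
{"api": "send_rows", "payload": {
  "translation": [
    [0,0.138,0.034],
    [0,0.138,0.034],
    [0,0.138,0.034],
    [0,0.138,0.034]
  ],
  "rot": [
    [0,0,0],
    [0,0,0],
    [0,0,0],
    [0,0,0]
  ],
  "claw": [0,0,0,0]
}}

```text
time_s: 2.17
tcp_pos: [560.1, -99.0, 260.1]
tcp_rot: [0.273, 1.554, -0.273]
wrist_force: [-0.4, -0.0, -0.0]
grip_width: 42.8
```

```bash
cat > look.py <<'E'
import sys,pickle
from cell import observe,capture
from h import *
n=sys.argv[1]
w=capture('wrist');s=observe();brief(s)
cv2.imwrite(f'pics/{n}.png',w['img']);pickle.dump((w,s),open(f'{n}.pkl','wb'))
E
python3 look.py w1
```

```text
t 2.23 tcp [559.6 -99.6 260.1] jaw -20.0 xax [-0.001 -0.    -1.   ] w 43.1 F [ 0.3 -0.1 -0.4]
```

View pics/w1.png

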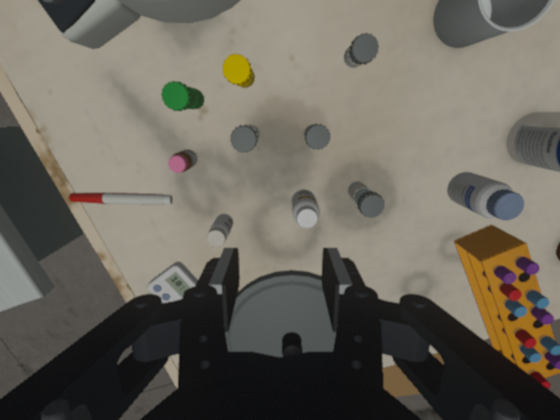

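```bash
python3 - <<'E'
import cv2,numpy as np
i=cv2.imread('pics/w1.png')
o=[]
for (x,y) in((244,138),(317,136),(370,204),(364,47)):
    o.append(cv2.resize(i[y-25:y+25,x-25:x+25],None,fx=7,fy=7,interpolation=cv2.INTER_CUBIC)[:, :])
cv2.imwrite('pics/w1c.png',cv2.resize(np.vstack([np.hstack(o[:2]),np.hstack(o[2:])]),(600,600)))
E
```

```text
(no output)
```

View pics/w1c.png

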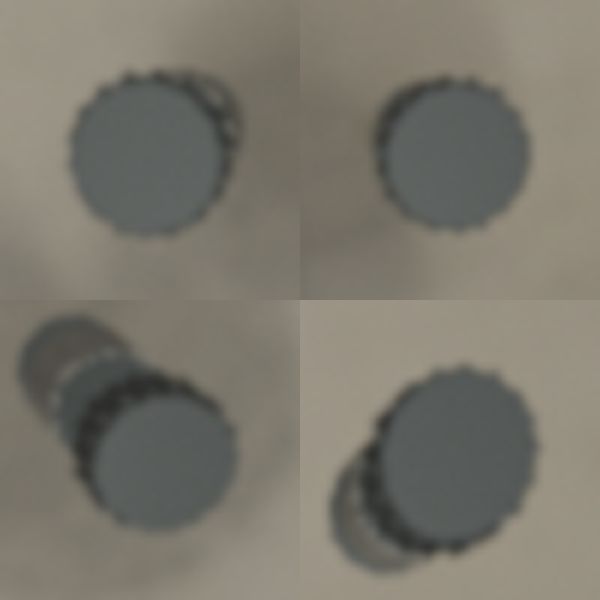

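```bash
python3 - <<'E'
from cell import observe,capture
from h import *
import pickle
w,s=pickle.load(open('w1.pkl','rb'))
T=capture('top');S=capture('scene')
f=lambda x:(np.array(x)+.5)/4-.5+np.array([225,135])
g=lambda x:(np.array(x)+.5)/5-.5+np.array([215,150])
for n,a,b,p,h in(('s1',(154,74),(115,262),(364.8,47.3),54),('t1',(417,126),(372,88),(371.7,205.2),76),('s2',(269,188),(325,240),(317.7,136.3),54),('t2',(229,309),(428,298),(243,138.7),76)):
    print(n,'wS',tri(w,p,S,g(b))[0].round(1),'wT',tri(w,p,T,f(a))[0].round(1),'wplane',onz(w,p,h)[:2].round(1),'T',onz(T,f(a),h)[:2].round(1),'S',onz(S,g(b),h)[:2].round(1))
plan(s,(540,-40,100),71)
E
```

```text
s1 wS [689.7   0.8  57.1] wT [693.2   2.2  37.8] wplane [6.887e+02 4.000e-01] T [689.6   2. ] S [693.   -1.5]
t1 wS [ 648.3 -157.7   76.8] wT [ 646.6 -157.    82.2] wplane [ 647.  -159.4] T [ 648.2 -157.7] S [ 649.5 -157.9]
s2 wS [615.8 -67.6  57.9] wT [613.4 -66.7  71.8] wplane [615.  -68.8] T [616.  -67.2] S [618.7 -70.8]
t2 wS [540.3 -40.6  81.7] wT [539.3 -40.5  84.2] wplane [538.3 -41.7] T [539.9 -40.1] S [543.8 -45.1]
plan (540, -40, 100) 71 -> t [0.1601, 0.0494, -0.0387] rot [-0.2528, -0.0002, -0.0]
```

Call:
{"api": "send_rows", "payload": {
  "translation": [
    [0.06,0.049,-0.038],
    [0.1,0.049,-0.038],
    [0.12,0.049,-0.038],
    [0.12,0.049,-0.038],
    [0.12,0.049,-0.038],
    [0.12,0.049,-0.038],
    [0.12,0.049,-0.038],
    [0.12,0.049,-0.038]
  ],
  "rot": [
    [-0.253,0,0],
    [-0.253,0,0],
    [-0.253,0,0],
    [-0.253,0,0],
    [-0.253,0,0],
    [-0.253,0,0],
    [-0.253,0,0],
    [-0.253,0,0]
  ],
  "claw": [0,0,0,0,0,0,0,0]
}}

```text
time_s: 3.32
tcp_pos: [540.7, -41.1, 140.5]
tcp_rot: [-0.898, 1.378, 0.898]
wrist_force: [0.5, -0.3, -0.4]
grip_width: 42.6
```

```bash
python3 look.py w2; python3 - <<'E'
from cell import observe
from h import *
plan(observe(),(539.5,-41,51),71)
E
```

```text
t 3.38 tcp [540.7 -41.  140.5] jaw 66.7 xax [-0. -0. -1.] w 42.6 F [-0.1 -0.4 -0.7]
plan (539.5, -41, 51) 71 -> t [0.0895, 0.0012, -0.0004] rot [-0.0121, -0.0, 0.0]
```

View pics/w2.png

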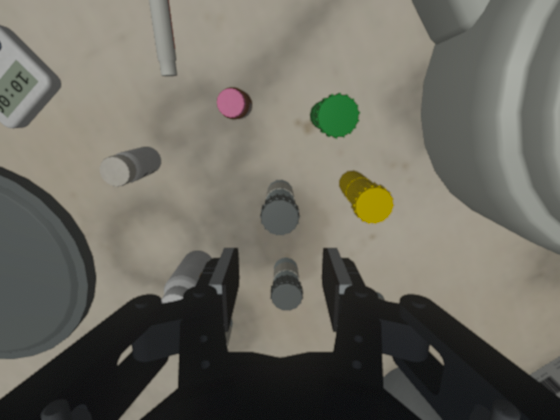

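```bash
python3 - <<'E'
from h import *
import pickle
w,s=pickle.load(open('w2.pkl','rb'))
print(onz(w,(280,213),76),onz(w,(287,294),54))
i=w['img'];cv2.imwrite('pics/w2c.png',cv2.resize(i[170:320,220:380],None,fx=4,fy=4))
E
```

```text
[534.88764045 -40.07674821  76.        ] [611.83566707 -67.49714622  54.        ]
```

View pics/w2c.png

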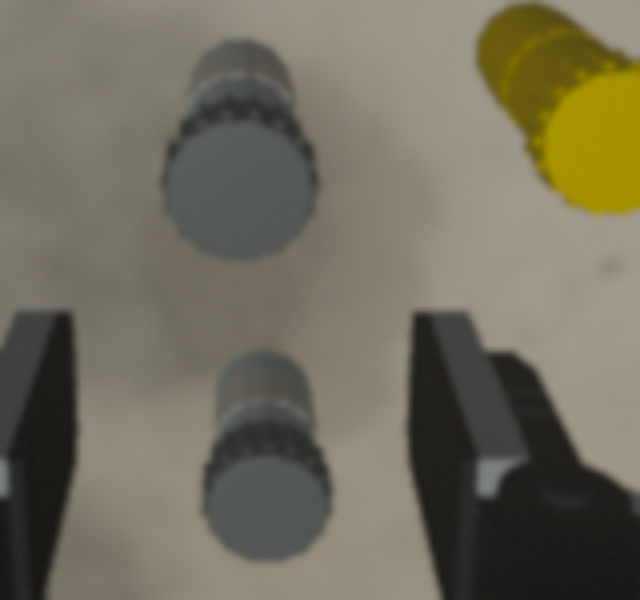

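Call:
{"api": "send_rows", "payload": {
  "translation": [
    [0.05,0.002,0],
    [0.07,0.002,0],
    [0.0895,0.002,0],
    [0.0895,0.002,0],
    [0.0895,0.002,0],
    [0.0895,0.002,0],
    [0.0895,0.002,0],
    [0.0895,0.002,0]
  ],
  "rot": [
    [-0.012,0,0],
    [-0.012,0,0],
    [-0.012,0,0],
    [-0.012,0,0],
    [-0.012,0,0],
    [-0.012,0,0],
    [-0.012,0,0],
    [-0.012,0,0]
  ],
  "claw": [0,0,0,0,0.5,0.5,0.5,0.5]
}}

```text
time_s: 4.38
tcp_pos: [539.9, -38.7, 51.5]
tcp_rot: [-0.953, 1.352, 0.952]
wrist_force: [-0.4, -1.3, 4.4]
grip_width: 26.5
```

```bash
python3 look.py w3; python3 - <<'E'
from cell import observe,capture
from h import *
s=observe();plan(s,(604.5,192,180),71);plan(s,(538,-41,180),71)
E
```

```text
t 4.42 tcp [539.9 -38.7  51.4] jaw 70.3 xax [ 0.001 -0.    -1.   ] w 27.0 F [-1.3 -0.4  5. ]
plan (604.5, 192, 180) 71 -> t [-0.1285, 0.0168, 0.239] rot [-0.0019, 0.0, 0.0002]
plan (538, -41, 180) 71 -> t [-0.1286, 0.0009, -0.0028] rot [-0.0019, 0.0, 0.0002]
```

View pics/w3.png

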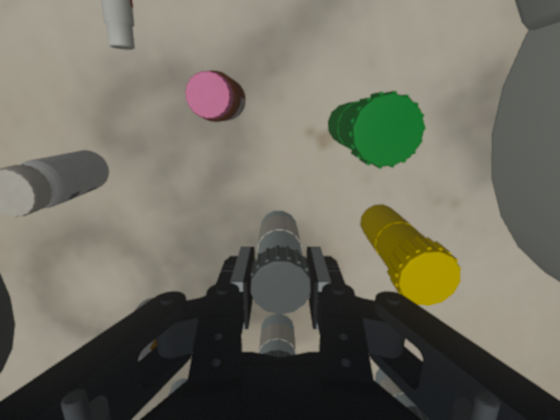

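Call:
{"api": "send_rows", "payload": {
  "translation": [
    [0,0,0],
    [0,0,0],
    [-0.06,0,0],
    [-0.12,0,0.0],
    [-0.16,0.017,0.239],
    [-0.16,0.017,0.239],
    [-0.16,0.017,0.239],
    [-0.16,0.017,0.239]
  ],
  "rot": [
    [0,0,0],
    [0,0,0],
    [0,0,0],
    [0,0,0],
    [-0.001,0,0],
    [-0.001,0,0],
    [-0.001,0,0],
    [-0.001,0,0]
  ],
  "claw": [1,1,1,1,1,1,1,1]
}}

```text
time_s: 5.42
tcp_pos: [604.1, 194.4, 211.2]
tcp_rot: [-0.957, 1.35, 0.958]
wrist_force: [0.2, -0.6, -0.5]
grip_width: 26.4
```

```bash
python3 look.py w4
```

```text
t 5.47 tcp [606.4 200.4 212.8] jaw 70.8 xax [ 0.004  0.004 -1.   ] w 26.5 F [2.  4.3 1.6]
```

View pics/w4.png

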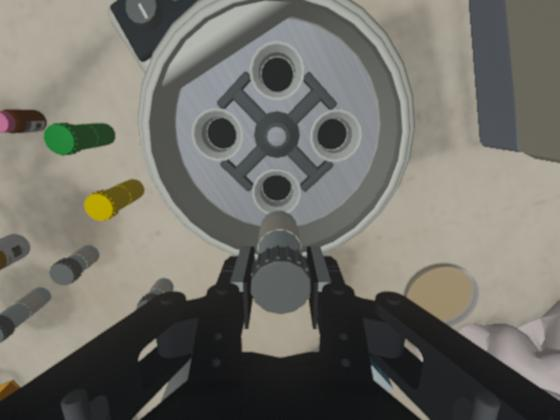

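Call:
{"api": "send_rows", "payload": {
  "translation": [
    [0,0,0],
    [0,0,0],
    [0,0,0]
  ],
  "rot": [
    [0,0,0],
    [0,0,0],
    [0,0,0]
  ],
  "claw": [1,1,1]
}}

```text
time_s: 5.85
tcp_pos: [603.5, 190.6, 210.4]
tcp_rot: [-0.956, 1.352, 0.956]
wrist_force: [0.3, 0.1, 0.3]
grip_width: 26.7
```

```bash
python3 look.py w4; python3 - <<'E'
import cv2
i=cv2.imread('pics/w4.png');cv2.imwrite('pics/w4c.png',cv2.resize(i[0:300,130:430],(600,600),interpolation=cv2.INTER_CUBIC))
E
```

```text
t 5.9 tcp [603.7 190.7 210.6] jaw 70.6 xax [-0.001 -0.    -1.   ] w 26.2 F [-0.6 -0.6 -0.9]
```

View pics/w4c.png

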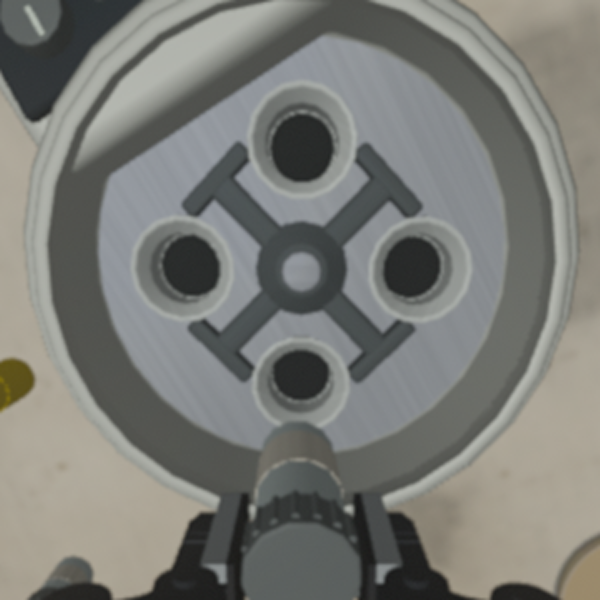

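```bash
python3 - <<'E'
from cell import capture
from h import *
import pickle
w,s=pickle.load(open('w4.pkl','rb'));S=capture('scene');T=capture('top')
q=lambda a:((np.array(a)+.5)/2-.5+np.array([130,0]))
g=lambda a:(np.array(a)+.5)/4-.5+np.array([155,225])
t=lambda a:(np.array(a)+.5)/4-.5+np.array([120,150])
B=[onz(w,q(p),66)[:2] for p in((301,386),(302,140),(183,268),(420,270))]
print(np.round(B,1),'mean',np.mean(B,0)); 
for a,b in((0,1),(2,3)):
    d=B[a]-B[b];print(np.linalg.norm(d),np.degrees(np.arctan2(d[1],d[0])))
print('nut',onz(w,q((302,271)),76))
for n,a,b,c in(('right/far',(420,270),(236,173),None),('bottom',(301,386),(382,194),None),('top',(302,140),(195,300),None),('left',(183,268),(195,300),None),('nut',(302,271),(291,231),None)):
    print(n,[np.round(v,1) for v in tri(w,q(a),S,g(b))])
E
```

```text
[[603.  189.4]
 [498.8 226.7]
 [531.7 156.8]
 [569.1 259.7]] mean [550.6450386  208.15057514]
110.6662516050746 -19.70592748696872
109.4868898130784 -109.95211703711226
nut [550.6859757  208.38106968  76.        ]
right/far [array([552.6, 242.4, 152.5]), array([10.1,  1.5])]
bottom [array([560.3, 163.7,  55.5]), array([51.9, 11.4])]
top [array([534.1, 267.9, 107.9]), array([69.9, 10.5])]
left [array([568.3, 228.2,  51.8]), array([85.3, 15. ])]
nut [array([551.7, 209.1,  73.1]), array([1.2, 0.2])]
```

```bash
python3 - <<'E'
from cell import capture
from h import *
import pickle
w,s=pickle.load(open('w4.pkl','rb'));S=capture('scene')
q=lambda a:((np.array(a)+.5)/2-.5+np.array([130,0]))
for dz in (23,25,27):
    X=onz(w,q((302,563)),210.6+dz);print(dz,X.round(1),'tool off',(tool(s).T@(X-s['tcp_pos'])).round(1))
for n,p in zip('ACbd',((603,190,66),(499,227,66),(532,157,66),(570,260,66))): print(n,(proj(S,p)-[155,225])*4)
plan(s,(603.5,190.5,210),71)
E
```

```text
23 [600.3 190.8 233.6] tool off [-23.    3.3  -1. ]
25 [599.1 191.2 235.6] tool off [-25.    4.5  -1. ]
27 [598.  191.6 237.6] tool off [-27.    5.7  -1.1]
A [237.0566511  168.18813004]
C [353.69191366 312.81018721]
b [386.10285633 187.40975012]
d [196.0392678  291.24042532]
plan (603.5, 190.5, 210) 71 -> t [0.0006, 0.0001, -0.0003] rot [-0.0012, -0.0001, -0.0001]
```

Call:
{"api": "send_rows", "payload": {
  "translation": [
    [0.03,-0.002,0],
    [0.06,-0.002,0],
    [0.075,-0.002,0],
    [0.075,-0.002,0],
    [0.075,-0.002,0]
  ],
  "rot": [
    [-0.001,0,0],
    [-0.001,0,0],
    [-0.001,0,0],
    [-0.001,0,0],
    [-0.001,0,0]
  ],
  "claw": [1,1,1,1,1]
}}

```text
time_s: 6.68
tcp_pos: [606.6, 191.6, 136.9]
tcp_rot: [-0.962, 1.346, 0.961]
wrist_force: [-0.0, -0.9, 0.2]
grip_width: 26.4
```

```bash
python3 look.py w5; python3 - <<'E'
import cv2
from cell import capture
i=cv2.imread('pics/w5.png');cv2.imwrite('pics/w5c.png',cv2.resize(i[60:330,150:420],(600,600),interpolation=cv2.INTER_CUBIC))
S=capture('scene')['img'];cv2.imwrite('pics/s5c.png',cv2.resize(S[190:350,150:320],(680,640)[:2],interpolation=cv2.INTER_CUBIC)[:600])
E
```

```text
t 6.72 tcp [606.7 191.6 137.1] jaw 71.0 xax [ 0.002  0.001 -1.   ] w 27.0 F [-0.3  0.3  0.2]
```

View pics/w5c.png

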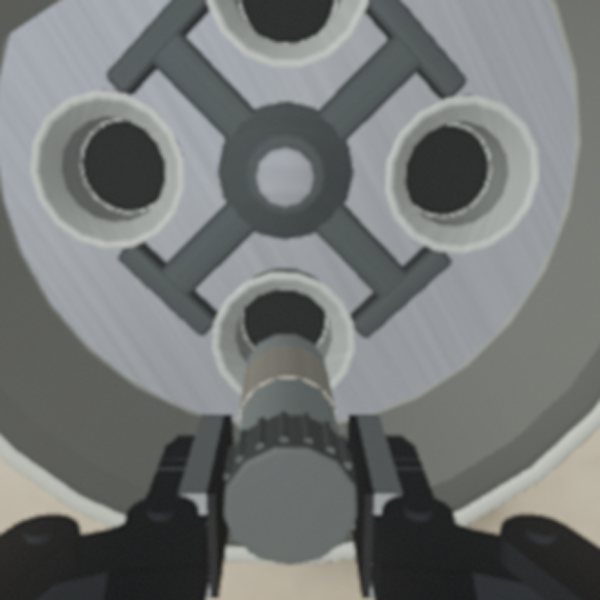

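View pics/s5c.png

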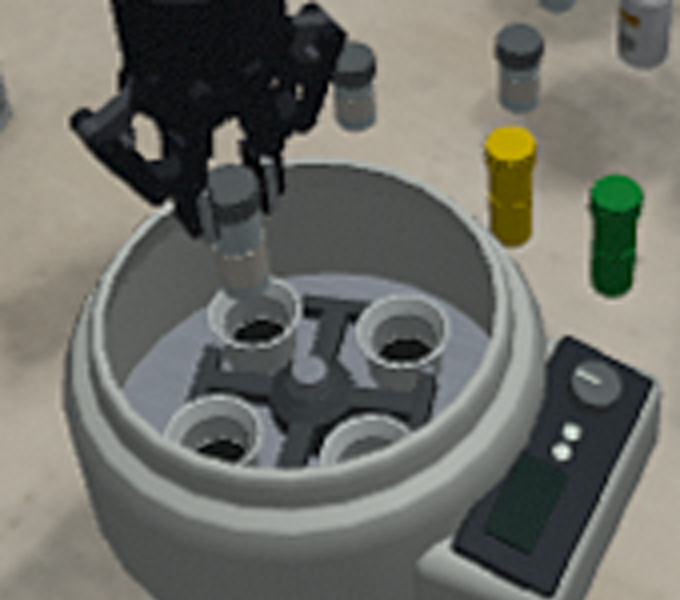

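```bash
python3 - <<'E'
from h import *
import pickle
w,s=pickle.load(open('w5.pkl','rb'))
q=lambda a:(np.array(a)+.5)/2.2222-.5+np.array([150,60])
y=tool(s)[:,1]
print('bucket',onz(w,q((284,270)),66)-24.5*y)
for z in(84,86,88):print('tube',onz(w,q((286.5,334)),z)-12.5*y)
print('capc',onz(w,q((290,505)),137+25))
print('nut',onz(w,q((286,176)),76), 'left,right',onz(w,q((108,169)),66),onz(w,q((463,173)),66),y)
E
```

```text
bucket [602.60338139 189.74444105  66.04176402]
tube [606.57280517 189.27863532  84.02130818]
tube [605.96072913 189.50061514  86.02130818]
tube [605.3486531  189.72259495  88.02130818]
capc [604.8474998  190.95859336 162.        ]
nut [550.71110424 208.41781146  76.        ] left,right [531.5054822  156.71541866  66.        ] [568.5256294  260.26403808  66.        ] [-0.94566251  0.32514536 -0.00170465]
```

Call:
{"api": "send_rows", "payload": {
  "translation": [
    [0,0.0025,0],
    [0.02,0.0025,0],
    [0.035,0.0025,0],
    [0.042,0.0025,0],
    [0.042,0.0025,0]
  ],
  "rot": [
    [0,0,0],
    [0,0,0],
    [0,0,0],
    [0,0,0],
    [0,0,0]
  ],
  "claw": [1,1,1,1,1]
}}

```text
time_s: 7.4
tcp_pos: [603.2, 192.1, 92.8]
tcp_rot: [-0.962, 1.349, 0.962]
wrist_force: [1.2, 0.3, -0.1]
grip_width: 26.5
```

```bash
python3 look.py w6; python3 - <<'E'
import cv2
from cell import capture
i=cv2.imread('pics/w6.png');cv2.imwrite('pics/w6c.png',cv2.resize(i[60:330,150:420],(600,600),interpolation=cv2.INTER_CUBIC))
S=capture('scene')['img'];cv2.imwrite('pics/s6c.png',cv2.resize(S[190:350,150:320],(680,640)[:2],interpolation=cv2.INTER_CUBIC)[:600])
E
```

```text
t 7.45 tcp [603.4 192.2  93.4] jaw 71.0 xax [-0.001 -0.    -1.   ] w 26.7 F [ 0.6 -0.5 -0.7]
```

View pics/w6c.png

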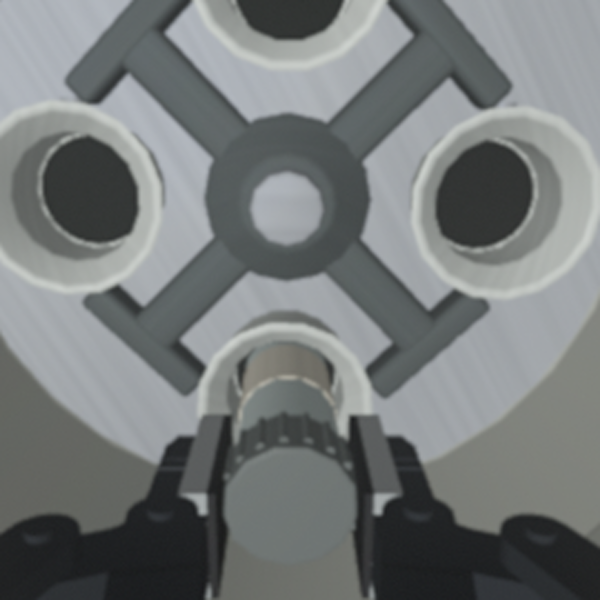

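View pics/s6c.png

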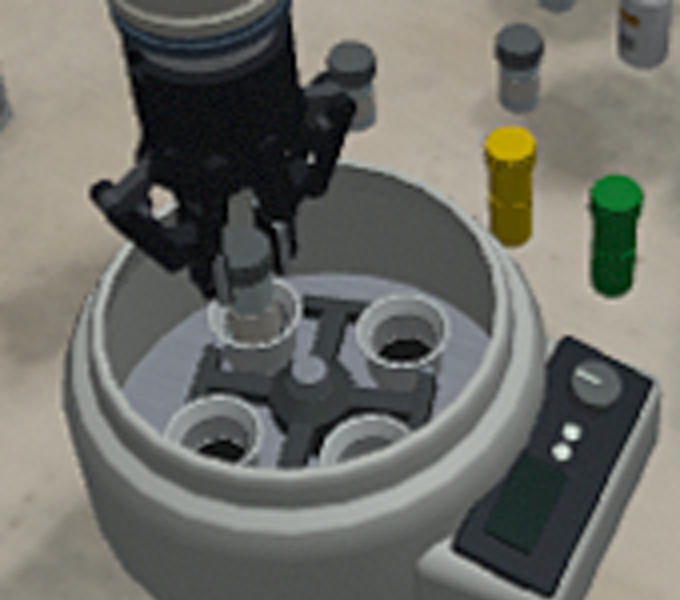

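Call:
{"api": "send_rows", "payload": {
  "translation": [
    [0,0,0],
    [0,0,0],
    [0,0,0],
    [-0.03,0,0],
    [-0.08,0,0],
    [-0.12,0,0],
    [-0.12,0,0],
    [-0.12,0,0]
  ],
  "rot": [
    [0,0,0],
    [0,0,0],
    [0,0,0],
    [0,0,0],
    [0,0,0],
    [0,0,0],
    [0,0,0],
    [0,0,0]
  ],
  "claw": [0.1,0.1,0.0,0,0,0,0,0]
}}

```text
time_s: 8.5
tcp_pos: [603.1, 192.1, 213.5]
tcp_rot: [-0.962, 1.348, 0.962]
wrist_force: [0.6, 0.0, -0.6]
grip_width: 42.7
```

```bash
python3 look.py w7; python3 - <<'E'
from cell import observe
from h import *
s=observe();plan(s,(647.8,-158,120),71)
E
```

```text
t 8.55 tcp [602.7 192.  212.7] jaw 71.0 xax [-0.002 -0.001 -1.   ] w 42.8 F [-0.1 -1.1  0.2]
plan (647.8, -158, 120) 71 -> t [0.0928, -0.1566, -0.3162] rot [0.0001, -0.0002, -0.0002]
```

View pics/w7.png

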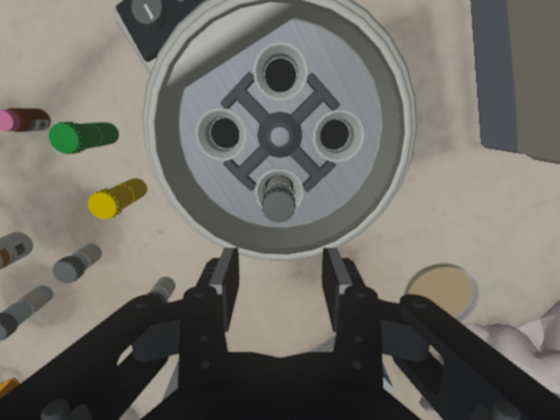

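Call:
{"api": "send_rows", "payload": {
  "translation": [
    [0,-0.157,-0.316],
    [0.02,-0.157,-0.316],
    [0.04,-0.157,-0.316],
    [0.07,-0.157,-0.316],
    [0.07,-0.157,-0.316],
    [0.07,-0.157,-0.316],
    [0.07,-0.157,-0.316],
    [0.07,-0.157,-0.316]
  ],
  "rot": [
    [0,0,0],
    [0,0,0],
    [0,0,0],
    [0,0,0],
    [0,0,0],
    [0,0,0],
    [0,0,0],
    [0,0,0]
  ],
  "claw": [0,0,0,0,0,0,0,0]
}}

```text
time_s: 9.55
tcp_pos: [648.4, -157.1, 142.6]
tcp_rot: [-0.96, 1.349, 0.963]
wrist_force: [0.8, 0.2, -0.1]
grip_width: 42.9
```

```bash
python3 look.py w8; python3 - <<'E'
from cell import observe
from h import *
s=observe();plan(s,(647.8,-158,51),71)
i=cv2.imread('pics/w8.png');cv2.imwrite('pics/w8c.png',cv2.resize(i[150:300,200:360],None,fx=4,fy=4))
E
```

```text
t 9.6 tcp [ 648.8 -156.6  143.2] jaw 71.1 xax [-0.001  0.001 -1.   ] w 42.9 F [ 0.2  0.4 -0.4]
plan (647.8, -158, 51) 71 -> t [0.0922, 0.0003, -0.0017] rot [0.0002, 0.0, -0.0002]
```

View pics/w8c.png

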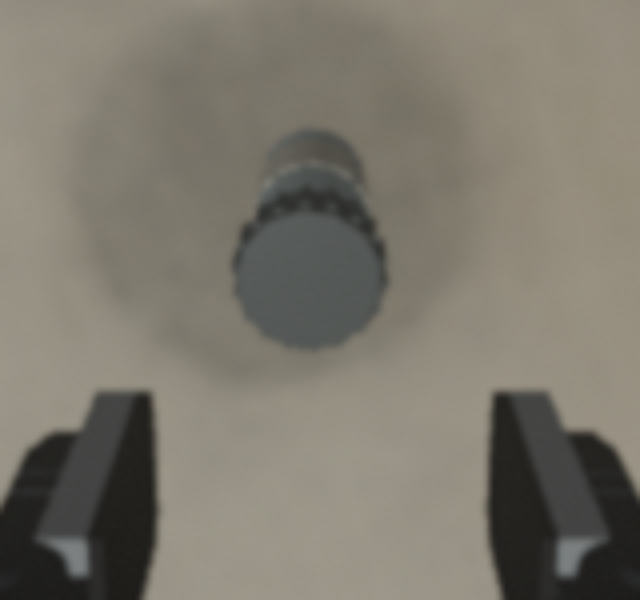

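```bash
python3 - <<'E'
from h import *
import pickle
w,s=pickle.load(open('w8.pkl','rb'));print(onz(w,(277.4,219),76), s['tcp_pos'])
E
```

```text
[ 646.64655563 -159.99907697   76.        ] [ 648.75337816 -156.56882903  143.18880658]
```

Call:
{"api": "send_rows", "payload": {
  "translation": [
    [0.05,0.001,-0.0022],
    [0.075,0.001,-0.0022],
    [0.092,0.001,-0.0022],
    [0.092,0.001,-0.0022],
    [0.092,0.001,-0.0022],
    [0.092,0.001,-0.0022],
    [0.092,0.001,-0.0022],
    [0.092,0.001,-0.0022]
  ],
  "rot": [
    [0,0,0],
    [0,0,0],
    [0,0,0],
    [0,0,0],
    [0,0,0],
    [0,0,0],
    [0,0,0],
    [0,0,0]
  ],
  "claw": [0,0,0,0,1,1,1,1]
}}

```text
time_s: 10.6
tcp_pos: [648.5, -159.6, 53.0]
tcp_rot: [-0.963, 1.346, 0.96]
wrist_force: [0.2, 1.2, 5.0]
grip_width: 26.7
```

```bash
python3 - <<'E'
from cell import observe
from h import *
s=observe();brief(s);plan(s,(499.7,227.5,210),71);plan(s,(502,227,210),71)
E
```

```text
t 10.6 tcp [ 648.5 -159.6   53. ] jaw 71.0 xax [ 0.002 -0.    -1.   ] w 26.7 F [0.2 1.2 5. ]
plan (499.7, 227.5, 210) 71 -> t [-0.1574, 0.2663, 0.3177] rot [0.0, 0.0001, 0.0003]
plan (502, 227, 210) 71 -> t [-0.1574, 0.2639, 0.318] rot [0.0, 0.0001, 0.0003]
```

Call:
{"api": "send_rows", "payload": {
  "translation": [
    [-0.06,0,0],
    [-0.12,0,0.0],
    [-0.157,0.266,0.318],
    [-0.157,0.266,0.318],
    [-0.157,0.266,0.318],
    [-0.157,0.266,0.318],
    [-0.157,0.266,0.318],
    [-0.157,0.266,0.318]
  ],
  "rot": [
    [0,0,0],
    [0,0,0],
    [0,0,0],
    [0,0,0],
    [0,0,0],
    [0,0,0],
    [0,0,0],
    [0,0,0]
  ],
  "claw": [1,1,1,1,1,1,1,1]
}}

```text
time_s: 11.6
tcp_pos: [513.1, 191.0, 205.5]
tcp_rot: [-0.962, 1.348, 0.961]
wrist_force: [0.9, 1.0, -1.4]
grip_width: 26.7
```

```bash
python3 - <<'E'
from cell import observe
from h import *
s=observe();brief(s);plan(s,(500,228.5,137),71)
E
```

```text
t 11.6 tcp [513.1 191.  205.5] jaw 71.0 xax [ 0.  0. -1.] w 26.7 F [ 0.9  1.  -1.4]
plan (500, 228.5, 137) 71 -> t [0.0685, 0.0246, 0.0312] rot [0.0, 0.0, 0.0001]
```

Call:
{"api": "send_rows", "payload": {
  "translation": [
    [0,0.024,0.031],
    [0,0.024,0.031],
    [0,0.024,0.031],
    [0,0.024,0.031]
  ],
  "rot": [
    [0,0,0],
    [0,0,0],
    [0,0,0],
    [0,0,0]
  ],
  "claw": [1,1,1,1]
}}

```text
time_s: 12.1
tcp_pos: [501.8, 225.4, 205.1]
tcp_rot: [-0.961, 1.349, 0.961]
wrist_force: [-0.1, 0.7, -0.2]
grip_width: 26.5
```

```bash
python3 - <<'E'
from cell import observe
from h import *
s=observe();brief(s);plan(s,(500,228.5,137),71)
E
```

```text
t 12.1 tcp [501.8 225.4 205.1] jaw 70.9 xax [-0. -0. -1.] w 26.5 F [-0.1  0.7 -0.2]
plan (500, 228.5, 137) 71 -> t [0.0681, 0.0027, 0.0023] rot [-0.0002, -0.0001, -0.0]
```

Call:
{"api": "send_rows", "payload": {
  "translation": [
    [0,0.0027,0.0023],
    [0.04,0.0027,0.0023],
    [0.068,0.0027,0.0023],
    [0.068,0.0027,0.0023],
    [0.068,0.0027,0.0023]
  ],
  "rot": [
    [0,0,0],
    [0,0,0],
    [0,0,0],
    [0,0,0],
    [0,0,0]
  ],
  "claw": [1,1,1,1,1]
}}

```text
time_s: 12.72
tcp_pos: [500.4, 229.6, 138.0]
tcp_rot: [-0.961, 1.347, 0.961]
wrist_force: [0.6, -0.3, -1.2]
grip_width: 26.6
```

```bash
python3 look.py w9; python3 - <<'E'
import cv2
i=cv2.imread('pics/w9.png');cv2.imwrite('pics/w9c.png',cv2.resize(i[100:370,150:420],(600,600),interpolation=cv2.INTER_CUBIC))
E
```

```text
t 12.78 tcp [500.6 229.8 138.4] jaw 71.0 xax [ 0.002  0.001 -1.   ] w 26.4 F [-0.4  0.  -0.6]
```

View pics/w9c.png

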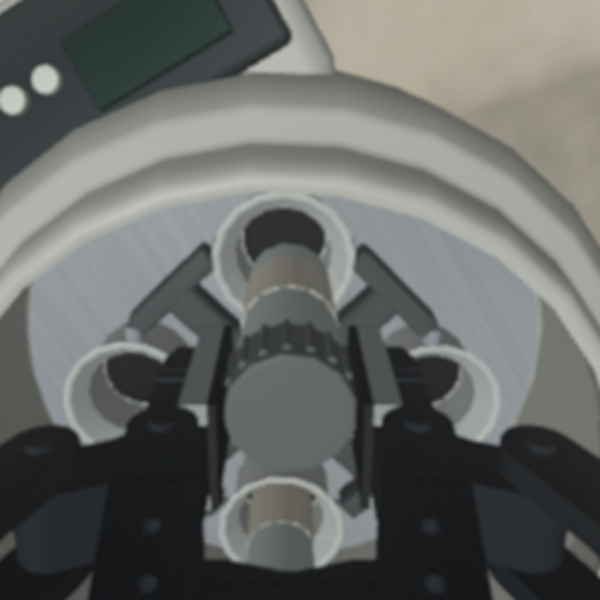

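```bash
python3 - <<'E'
from h import *
import pickle
w,s=pickle.load(open('w9.pkl','rb'))
q=lambda a:(np.array(a)+.5)/2.2222-.5+np.array([150,100])
y=tool(s)[:,1]
print('bucket',onz(w,q((284,192)),66)-24.5*y)
for z in(84,86,88):print('tube',onz(w,q((288,243)),z)-12.5*y)
plan(s,(500,230,94),71)
E
```

```text
bucket [499.97278734 226.50595294  66.03579003]
tube [500.13811664 227.85831485  84.01826022]
tube [499.53251906 228.07393547  86.01826022]
tube [498.92692148 228.28955609  88.01826022]
plan (500, 230, 94) 71 -> t [0.0444, 0.0007, -0.0001] rot [0.0, 0.0002, 0.0002]
```

Call:
{"api": "send_rows", "payload": {
  "translation": [
    [0,-0.0005,-0.0012],
    [0.02,-0.0005,-0.0012],
    [0.035,-0.0005,-0.0012],
    [0.042,-0.0005,-0.0012],
    [0.042,-0.0005,-0.0012]
  ],
  "rot": [
    [0,0,0],
    [0,0,0],
    [0,0,0],
    [0,0,0],
    [0,0,0]
  ],
  "claw": [1,1,1,1,1]
}}

```text
time_s: 13.4
tcp_pos: [499.5, 228.3, 94.8]
tcp_rot: [-0.962, 1.349, 0.962]
wrist_force: [0.9, -0.0, -0.3]
grip_width: 26.5
```

```bash
python3 look.py w10; python3 - <<'E'
import cv2
i=cv2.imread('pics/w10.png');cv2.imwrite('pics/w10c.png',cv2.resize(i[100:370,150:420],(600,600),interpolation=cv2.INTER_CUBIC))
E
```

```text
t 13.45 tcp [499.8 228.4  95.2] jaw 71.0 xax [-0. -0. -1.] w 26.6 F [ 0.8 -0.5 -1.1]
```

View pics/w10c.png

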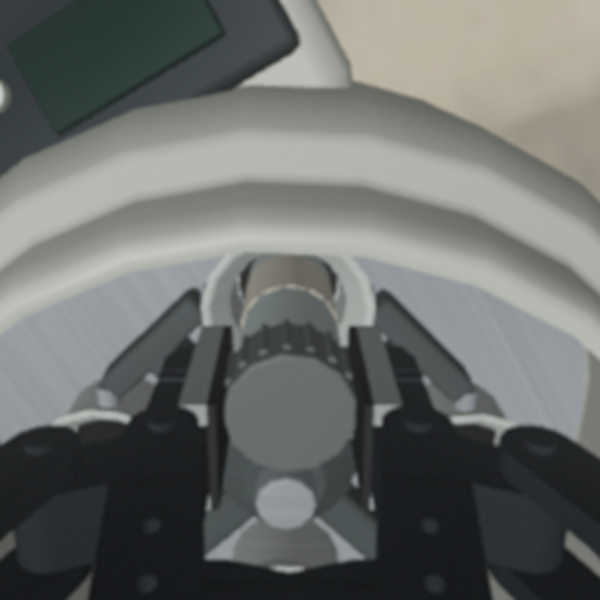

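Tube is inside the bucket, no contact. Release and rise.

Call:
{"api": "send_rows", "payload": {
  "translation": [
    [0,0,0],
    [0,0,0],
    [0,0,0],
    [-0.03,0,0],
    [-0.08,0,0],
    [-0.12,0,0],
    [-0.12,0,0],
    [-0.12,0,0]
  ],
  "rot": [
    [0,0,0],
    [0,0,0],
    [0,0,0],
    [0,0,0],
    [0,0,0],
    [0,0,0],
    [0,0,0],
    [0,0,0]
  ],
  "claw": [0.1,0.1,0.0,0,0,0,0,0]
}}

```text
time_s: 14.45
tcp_pos: [499.3, 228.1, 214.7]
tcp_rot: [-0.962, 1.348, 0.962]
wrist_force: [-0.1, -0.5, -0.2]
grip_width: 42.8
```

```bash
python3 look.py w11; python3 - <<'E'
from cell import observe,capture
from h import *
s=observe();plan(s,(615.5,-68.5,130),-20)
cv2.imwrite('pics/t11.png',capture('top')['img'][130:300,100:360].repeat(2,0).repeat(2,1))
E
```

```text
t 14.5 tcp [498.9 228.  214.1] jaw 71.0 xax [-0.002 -0.001 -1.   ] w 42.6 F [-0.1  0.5 -0.6]
plan (615.5, -68.5, 130) -20 -> t [0.0841, -0.2067, -0.2424] rot [0.2529, -0.0003, -0.0]
```

View pics/t11.png

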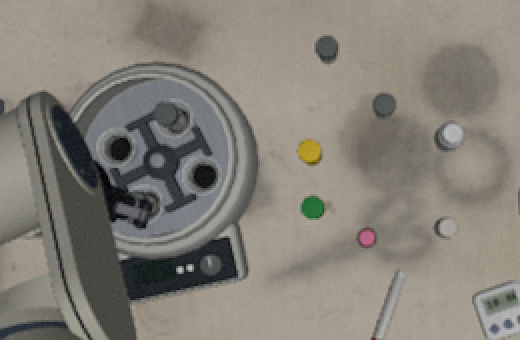

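Call:
{"api": "send_rows", "payload": {
  "translation": [
    [0,-0.207,-0.242],
    [0,-0.207,-0.242],
    [0.02,-0.207,-0.242],
    [0.05,-0.207,-0.242],
    [0.084,-0.207,-0.242],
    [0.084,-0.207,-0.242],
    [0.084,-0.207,-0.242],
    [0.084,-0.207,-0.242]
  ],
  "rot": [
    [0.253,0,0],
    [0.253,0,0],
    [0.253,0,0],
    [0.253,0,0],
    [0.253,0,0],
    [0.253,0,0],
    [0.253,0,0],
    [0.253,0,0]
  ],
  "claw": [0,0,0,0,0,0,0,0]
}}

```text
time_s: 15.55
tcp_pos: [615.6, -68.3, 128.7]
tcp_rot: [0.21, 1.565, -0.21]
wrist_force: [-0.1, -0.4, 0.3]
grip_width: 42.7
```

Call:
{"api": "send_rows", "payload": {
  "translation": [
    [0,0,0]
  ],
  "rot": [
    [0.015,0,0]
  ],
  "claw": [0]
}}

```text
time_s: 15.68
tcp_pos: [615.8, -67.9, 129.2]
tcp_rot: [0.282, 1.556, -0.282]
wrist_force: [1.0, 0.1, 0.1]
grip_width: 42.7
```

```bash
python3 look.py w12; python3 - <<'E'
from cell import observe
from h import *
s=observe();plan(s,(615.5,-68.5,130),-20)
i=cv2.imread('pics/w12.png');cv2.imwrite('pics/w12c.png',cv2.resize(i[150:300,200:360],None,fx=4,fy=4))
E
```

```text
t 15.72 tcp [615.8 -67.8 129.3] jaw -20.7 xax [-0.003  0.    -1.   ] w 42.6 F [0.2 0.5 0.4]
plan (615.5, -68.5, 130) -20 -> t [-0.0007, -0.0007, -0.0] rot [-0.002, -0.0005, 0.0001]
```

View pics/w12c.png

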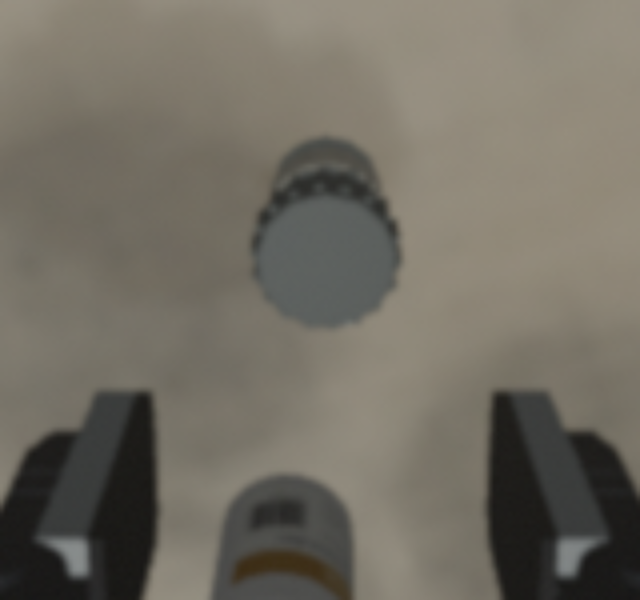

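```bash
python3 - <<'E'
from h import *
import pickle
w,s=pickle.load(open('w12.pkl','rb'));X=onz(w,(281.2,214.2),54);print(X, s['tcp_pos'],tool(s).T@(X-s['tcp_pos']))
E
```

```text
[615.44193849 -68.45942369  54.        ] [615.7839826  -67.82294245 129.30798322] [75.30839915 -0.66462273  0.13316552]
```

Call:
{"api": "send_rows", "payload": {
  "translation": [
    [0.05,-0.0005,0.0003],
    [0.08,-0.0005,0.0003],
    [0.1,-0.0005,0.0003],
    [0.1,-0.0005,0.0003],
    [0.1,-0.0005,0.0003],
    [0.1,-0.0005,0.0003],
    [0.1,-0.0005,0.0003],
    [0.1,-0.0005,0.0003]
  ],
  "rot": [
    [-0.001,0,0],
    [-0.001,0,0],
    [-0.001,0,0],
    [-0.001,0,0],
    [-0.001,0,0],
    [-0.001,0,0],
    [-0.001,0,0],
    [-0.001,0,0]
  ],
  "claw": [0,0,0,0,1,1,1,1]
}}

```text
time_s: 16.73
tcp_pos: [617.3, -68.5, 31.8]
tcp_rot: [0.273, 1.552, -0.273]
wrist_force: [-0.1, -0.6, 1.2]
grip_width: 26.5
```

```bash
python3 look.py w13; python3 - <<'E'
from cell import observe
from h import *
s=observe();plan(s,(570.3,260.5,190),-20);plan(s,(532.5,157,190),-20)
E
```

```text
t 16.77 tcp [617.3 -68.5  31.8] jaw -20.0 xax [ 0.001 -0.    -1.   ] w 26.5 F [-0.6 -0.3  3.1]
plan (570.3, 260.5, 190) -20 -> t [-0.1583, 0.2932, -0.1563] rot [0.0001, 0.0002, -0.0]
plan (532.5, 157, 190) -20 -> t [-0.1583, 0.183, -0.1565] rot [0.0001, 0.0002, -0.0]
```

Call:
{"api": "send_rows", "payload": {
  "translation": [
    [-0.06,0,0],
    [-0.12,0,0.0],
    [-0.158,0.183,-0.156],
    [-0.158,0.183,-0.156],
    [-0.158,0.183,-0.156],
    [-0.158,0.183,-0.156],
    [-0.158,0.183,-0.156],
    [-0.158,0.183,-0.156]
  ],
  "rot": [
    [0,0,0],
    [0,0,0],
    [0,0,0],
    [0,0,0],
    [0,0,0],
    [0,0,0],
    [0,0,0],
    [0,0,0]
  ],
  "claw": [1,1,1,1,1,1,1,1]
}}

```text
time_s: 17.77
tcp_pos: [532.7, 156.9, 189.3]
tcp_rot: [0.272, 1.553, -0.273]
wrist_force: [1.1, -0.7, 0.0]
grip_width: 26.4
```

Call:
{"api": "send_rows", "payload": {
  "translation": [
    [0,0,0],
    [0.03,0,0],
    [0.06,0,0.0],
    [0.06,0,0],
    [0.06,0,0]
  ],
  "rot": [
    [0,0,0],
    [0,0,0],
    [0,0,0],
    [0,0,0],
    [0,0,0]
  ],
  "claw": [1,1,1,1,1]
}}

```text
time_s: 18.4
tcp_pos: [533.5, 156.3, 129.8]
tcp_rot: [0.274, 1.553, -0.274]
wrist_force: [0.1, 0.6, 0.6]
grip_width: 26.4
```

```bash
python3 look.py w14; python3 - <<'E'
import cv2
i=cv2.imread('pics/w14.png');cv2.imwrite('pics/w14c.png',cv2.resize(i[60:330,150:420],(600,600),interpolation=cv2.INTER_CUBIC))
E
```

```text
t 18.45 tcp [533.7 156.6 130.2] jaw -20.0 xax [ 0.002  0.    -1.   ] w 26.3 F [ 0.5  0.2 -0.5]
```

View pics/w14c.png

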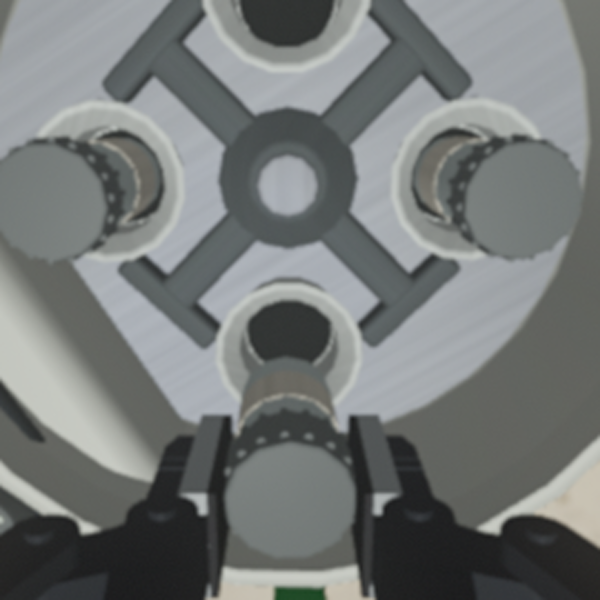

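```bash
python3 - <<'E'
from h import *
import pickle
w,s=pickle.load(open('w14.pkl','rb'))
q=lambda a:(np.array(a)+.5)/2.2222-.5+np.array([150,60])
Rt=tool(s);y=Rt[:,1]
a=onz(w,q((288,281)),66)-24.5*y
for z in(97,99):
    t=onz(w,q((287,360)),z)-12.5*y;print(a,t,'need tool',(Rt.T@(a-t)).round(1))
E
```

```text
[532.2456511  156.24470585  65.97723493] [531.03441205 153.51069421  96.98838517] need tool [31.   3.   0.2]
[532.2456511  156.24470585  65.97723493] [531.29817526 154.20091259  98.98838517] need tool [33.   2.2  0.1]
```

Call:
{"api": "send_rows", "payload": {
  "translation": [
    [0,0.0022,0],
    [0.02,0.0022,0],
    [0.04,0.0022,0],
    [0.055,0.0022,0],
    [0.055,0.0022,0],
    [0.055,0.0022,0]
  ],
  "rot": [
    [0,0,0],
    [0,0,0],
    [0,0,0],
    [0,0,0],
    [0,0,0],
    [0,0,0]
  ],
  "claw": [1,1,1,1,1,1]
}}

```text
time_s: 19.2
tcp_pos: [534.0, 159.1, 74.8]
tcp_rot: [0.274, 1.553, -0.273]
wrist_force: [-0.3, 0.6, -0.5]
grip_width: 26.8
```

```bash
python3 look.py w15; python3 - <<'E'
import cv2
i=cv2.imread('pics/w15.png');cv2.imwrite('pics/w15c.png',cv2.resize(i[60:330,150:420],(600,600),interpolation=cv2.INTER_CUBIC))
E
```

```text
t 19.25 tcp [534.1 159.1  74.9] jaw -20.0 xax [ 0.001  0.    -1.   ] w 26.3 F [ 1.  -0.3 -0. ]
```

View pics/w15c.png

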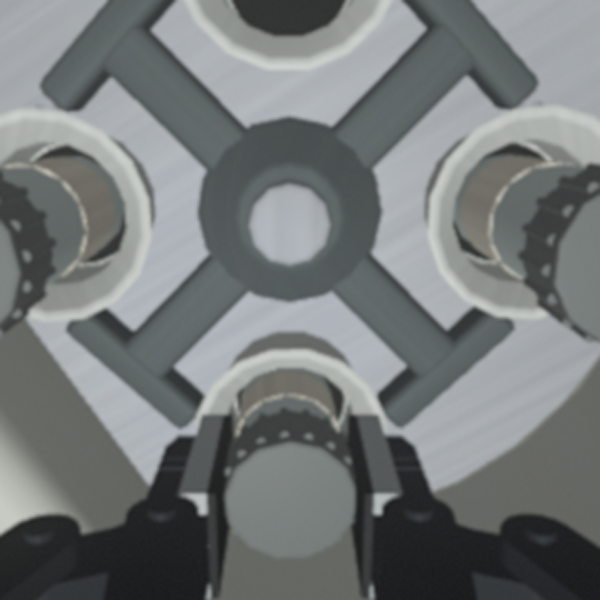

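Call:
{"api": "send_rows", "payload": {
  "translation": [
    [0,0,0],
    [0,0,0],
    [0,0,0],
    [-0.03,0,0],
    [-0.08,0,0],
    [-0.12,0,0],
    [-0.12,0,0],
    [-0.12,0,0]
  ],
  "rot": [
    [0,0,0],
    [0,0,0],
    [0,0,0],
    [0,0,0],
    [0,0,0],
    [0,0,0],
    [0,0,0],
    [0,0,0]
  ],
  "claw": [0.1,0.1,0.0,0,0,0,0,0]
}}

```text
time_s: 20.25
tcp_pos: [533.0, 158.8, 193.7]
tcp_rot: [0.273, 1.554, -0.274]
wrist_force: [0.2, 0.1, -0.1]
grip_width: 42.6
```

```bash
python3 look.py w16; python3 - <<'E'
from cell import observe
from h import *
s=observe();plan(s,(690,1.5,130),-20)
E
```

```text
t 20.3 tcp [532.6 158.7 193. ] jaw -20.0 xax [-0.002 -0.001 -1.   ] w 42.8 F [-0.5  0.6 -0.5]
plan (690, 1.5, 130) -20 -> t [0.0628, -0.0939, 0.2017] rot [0.0001, -0.0003, 0.0002]
```

View pics/w16.png

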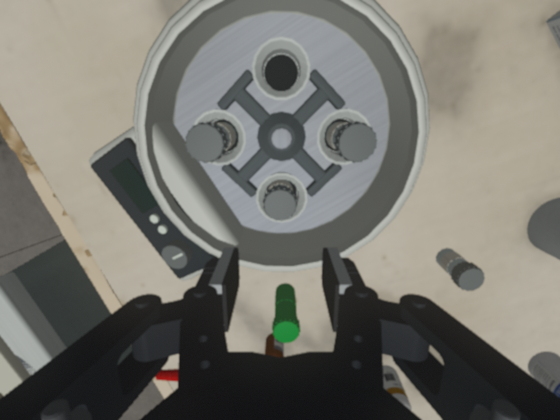

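Three seated. Next the remaining short tube, at image (467,272).

Call:
{"api": "send_rows", "payload": {
  "translation": [
    [0,-0.094,0.202],
    [0,-0.094,0.202],
    [0,-0.094,0.202],
    [0.03,-0.094,0.202],
    [0.063,-0.094,0.202],
    [0.063,-0.094,0.202],
    [0.063,-0.094,0.202],
    [0.063,-0.094,0.202]
  ],
  "rot": [
    [0,0,0],
    [0,0,0],
    [0,0,0],
    [0,0,0],
    [0,0,0],
    [0,0,0],
    [0,0,0],
    [0,0,0]
  ],
  "claw": [0,0,0,0,0,0,0,0]
}}

```text
time_s: 21.3
tcp_pos: [692.0, 2.2, 132.7]
tcp_rot: [0.273, 1.551, -0.272]
wrist_force: [-0.7, -0.5, 0.4]
grip_width: 42.7
```

```bash
python3 look.py w17; python3 - <<'E'
import cv2
i=cv2.imread('pics/w17.png');cv2.imwrite('pics/w17c.png',cv2.resize(i[150:300,200:360],None,fx=4,fy=4))
E
```

```text
t 21.35 tcp [692.    2.1 132.7] jaw -19.9 xax [ 0.002 -0.    -1.   ] w 42.8 F [-0.1  0.9  0.1]
```

View pics/w17c.png

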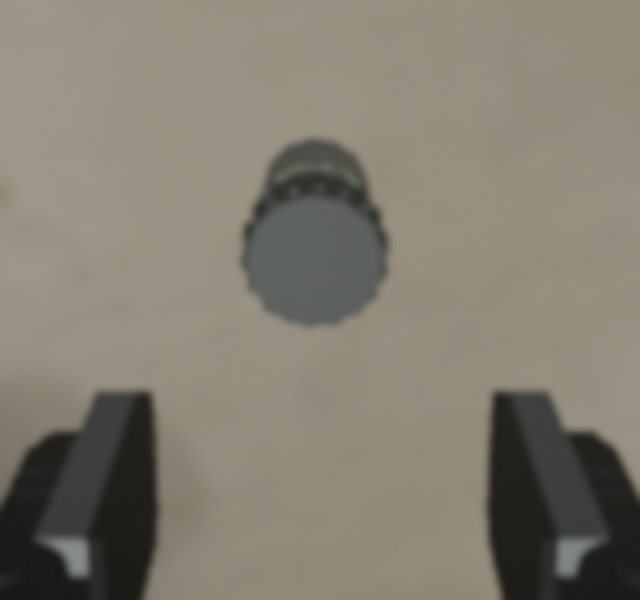

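Call:
{"api": "send_rows", "payload": {
  "translation": [
    [0.05,-0.001,-0.0015],
    [0.08,-0.001,-0.0015],
    [0.102,-0.001,-0.0015],
    [0.102,-0.001,-0.0015],
    [0.102,-0.001,-0.0015],
    [0.102,-0.001,-0.0015],
    [0.102,-0.001,-0.0015],
    [0.102,-0.001,-0.0015]
  ],
  "rot": [
    [0,0,0],
    [0,0,0],
    [0,0,0],
    [0,0,0],
    [0,0,0],
    [0,0,0],
    [0,0,0],
    [0,0,0]
  ],
  "claw": [0,0,0,0,1,1,1,1]
}}

```text
time_s: 22.35
tcp_pos: [690.5, 1.2, 30.5]
tcp_rot: [0.274, 1.551, -0.273]
wrist_force: [-0.8, 0.7, 6.1]
grip_width: 26.4
```

```bash
python3 - <<'E'
from cell import observe
from h import *
s=observe();brief(s);plan(s,(571,262,189),-20)
E
```

```text
t 22.35 tcp [690.5   1.2  30.5] jaw -20.0 xax [ 0.002  0.    -1.   ] w 26.4 F [-0.8  0.7  6.1]
plan (571, 262, 189) -20 -> t [-0.1587, 0.2045, -0.201] rot [0.0001, 0.0003, -0.0001]
```

Call:
{"api": "send_rows", "payload": {
  "translation": [
    [-0.06,0,0],
    [-0.12,0,0],
    [-0.159,0.03,-0.03],
    [-0.159,0.2045,-0.201],
    [-0.159,0.2045,-0.201],
    [-0.159,0.2045,-0.201],
    [-0.159,0.2045,-0.201],
    [-0.159,0.2045,-0.201]
  ],
  "rot": [
    [0,0,0],
    [0,0,0],
    [0,0,0],
    [0,0,0],
    [0,0,0],
    [0,0,0],
    [0,0,0],
    [0,0,0]
  ],
  "claw": [1,1,1,1,1,1,1,1]
}}

```text
time_s: 23.35
tcp_pos: [568.5, 265.3, 188.3]
tcp_rot: [0.27, 1.554, -0.269]
wrist_force: [0.2, -0.6, -0.8]
grip_width: 26.8
```

Call:
{"api": "send_rows", "payload": {
  "translation": [
    [0,0,0],
    [0,0,0],
    [0.03,0,0.0],
    [0.06,0,0],
    [0.06,0,0],
    [0.06,0,0]
  ],
  "rot": [
    [0,0,0],
    [0,0,0],
    [0,0,0],
    [0,0,0],
    [0,0,0],
    [0,0,0]
  ],
  "claw": [1,1,1,1,1,1]
}}

```text
time_s: 24.1
tcp_pos: [571.4, 261.5, 129.0]
tcp_rot: [0.275, 1.553, -0.274]
wrist_force: [-0.0, -0.3, 0.5]
grip_width: 26.4
```

```bash
python3 look.py w18; python3 - <<'E'
import cv2
i=cv2.imread('pics/w18.png');cv2.imwrite('pics/w18c.png',cv2.resize(i[60:330,150:420],(600,600),interpolation=cv2.INTER_CUBIC))
E
```

```text
t 24.15 tcp [571.6 261.8 129.5] jaw -20.0 xax [ 0.002  0.001 -1.   ] w 26.6 F [ 0.1  0.7 -0.2]
```

View pics/w18c.png

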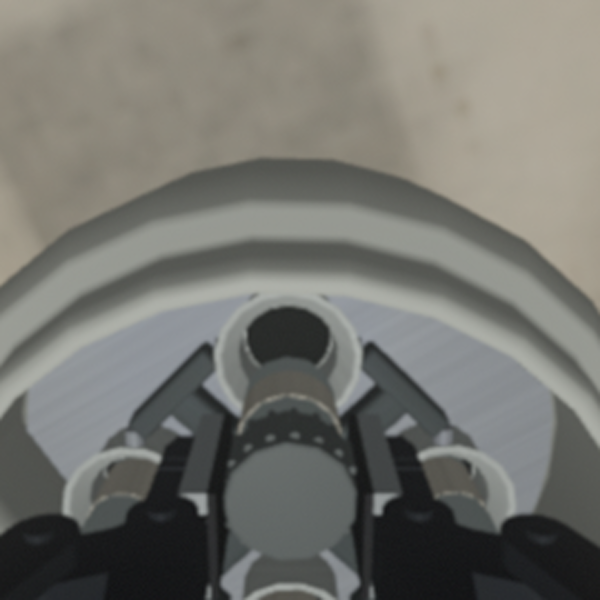

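```bash
python3 - <<'E'
from h import *
import pickle
w,s=pickle.load(open('w18.pkl','rb'))
q=lambda a:(np.array(a)+.5)/2.2222-.5+np.array([150,60])
Rt=tool(s);y=Rt[:,1]
a=onz(w,q((288,289)),66)-24.5*y
for z in(97,99):
    t=onz(w,q((289,359)),z)-12.5*y;print(a,t,'need tool',(Rt.T@(a-t)).round(1))
E
```

```text
[569.32511731 259.20068215  65.96673965] [569.64405406 259.05939615  96.98303044] need tool [31.  -0.  -0.4]
[569.32511731 259.20068215  65.96673965] [569.89995465 259.74802807  98.98303044] need tool [33.  -0.8 -0.4]
```

Call:
{"api": "send_rows", "payload": {
  "translation": [
    [0,-0.0005,-0.0004],
    [0.02,-0.0005,-0.0004],
    [0.04,-0.0005,-0.0004],
    [0.055,-0.0005,-0.0004],
    [0.055,-0.0005,-0.0004],
    [0.055,-0.0005,-0.0004]
  ],
  "rot": [
    [0,0,0],
    [0,0,0],
    [0,0,0],
    [0,0,0],
    [0,0,0],
    [0,0,0]
  ],
  "claw": [1,1,1,1,1,1]
}}

```text
time_s: 24.9
tcp_pos: [569.8, 261.7, 72.8]
tcp_rot: [0.273, 1.554, -0.274]
wrist_force: [0.6, -0.4, -0.4]
grip_width: 26.3
```

```bash
python3 look.py w19; python3 - <<'E'
import cv2
i=cv2.imread('pics/w19.png');cv2.imwrite('pics/w19c.png',cv2.resize(i[60:330,150:420],(600,600),interpolation=cv2.INTER_CUBIC))
E
```

```text
t 24.95 tcp [570.  261.8  73.2] jaw -20.0 xax [ 0.  0. -1.] w 26.6 F [-0.1 -0.5 -0.9]
```

View pics/w19c.png

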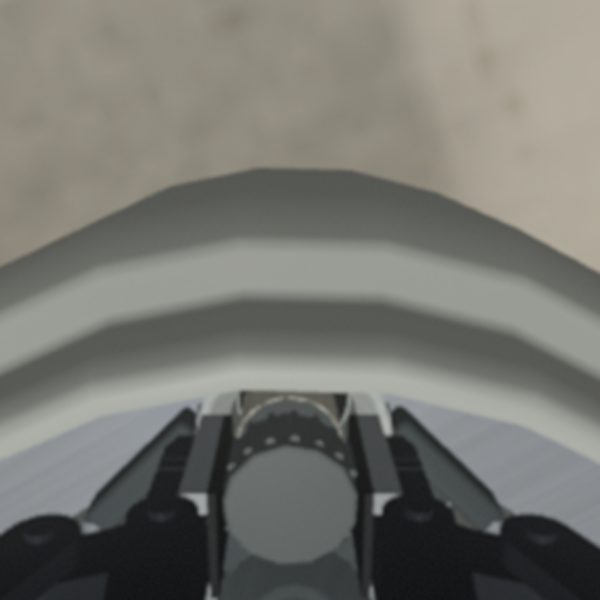

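Call:
{"api": "send_rows", "payload": {
  "translation": [
    [0,0,0],
    [0,0,0],
    [0,0,0],
    [-0.03,0,0],
    [-0.08,0,0],
    [-0.13,-0.03,0],
    [-0.18,-0.06,0],
    [-0.18,-0.06,0]
  ],
  "rot": [
    [0,0,0],
    [0,0,0],
    [0,0,0],
    [0,0,0],
    [0,0,0],
    [0,0,0],
    [0,0,0],
    [0,0,0]
  ],
  "claw": [0.1,0.1,0.0,0,0,0,0,0]
}}

```text
time_s: 25.95
tcp_pos: [551.1, 204.6, 257.8]
tcp_rot: [0.277, 1.546, -0.271]
wrist_force: [-0.4, 0.5, -0.3]
grip_width: 42.6
```

```bash
python3 look.py w20; python3 - <<'E'
from cell import observe
from h import *
s=observe()
for j in(-20,-34,-60,70): plan(s,(487,-341,230),j)
E
```

```text
t 26.0 tcp [550.2 205.  255.4] jaw -20.0 xax [ 0.004  0.002 -1.   ] w 42.7 F [-0.2 -0.2 -0.7]
plan (487, -341, 230) -20 -> t [0.0243, -0.5347, 0.1275] rot [-0.0001, 0.0005, -0.0005]
plan (487, -341, 230) -34 -> t [0.0243, -0.5347, 0.1275] rot [0.0388, 0.0005, -0.0005]
plan (487, -341, 230) -60 -> t [0.0243, -0.5347, 0.1275] rot [0.111, 0.0004, -0.0006]
plan (487, -341, 230) 70 -> t [0.0243, -0.5347, 0.1275] rot [-0.2501, 0.0008, 0.0001]
```

View pics/w20.png

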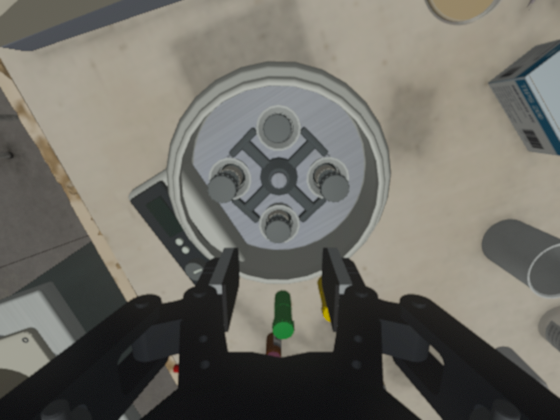

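Call:
{"api": "send_rows", "payload": {
  "translation": [
    [0.02,-0.53,0.127],
    [0.02,-0.53,0.127],
    [0.02,-0.53,0.127],
    [0.02,-0.53,0.127],
    [0.02,-0.53,0.127],
    [0.02,-0.53,0.127],
    [0.02,-0.53,0.127],
    [0.02,-0.53,0.127]
  ],
  "rot": [
    [0,0,0],
    [0,0,0],
    [0,0,0],
    [0,0,0],
    [0,0,0],
    [0,0,0],
    [0,0,0],
    [0,0,0]
  ],
  "claw": [0,0,0,0,0,0,0,-0.1]
}}

```text
time_s: 27.0
tcp_pos: [492.3, -292.4, 233.0]
tcp_rot: [0.274, 1.556, -0.272]
wrist_force: [0.8, -0.8, 0.4]
grip_width: 47.5
```

Call:
{"api": "send_rows", "payload": {
  "translation": [
    [0,-0.04,0.01],
    [0,-0.04,0.01],
    [0,-0.04,0.01],
    [0,-0.04,0.01],
    [0,-0.04,0.01]
  ],
  "rot": [
    [0,0,0],
    [0,0,0],
    [0,0,0],
    [0,0,0],
    [0,0,0]
  ],
  "claw": [-0.1,-0.1,-0.1,-0.1,-0.1]
}}

```text
time_s: 27.62
tcp_pos: [489.0, -331.1, 234.7]
tcp_rot: [0.272, 1.554, -0.272]
wrist_force: [-0.3, 0.3, 0.7]
grip_width: 47.1
```

```bash
python3 look.py w21; python3 - <<'E'
from cell import observe
from h import *
s=observe()
plan(s,(487,-340.5,130),-20)
E
```

```text
t 27.68 tcp [ 489.  -331.3  234.9] jaw -19.9 xax [ 0.  0. -1.] w 46.9 F [-0.3 -0.6 -0.8]
plan (487, -340.5, 130) -20 -> t [0.1049, -0.0094, 0.0012] rot [0.0003, 0.0, -0.0]
```

View pics/w21.png

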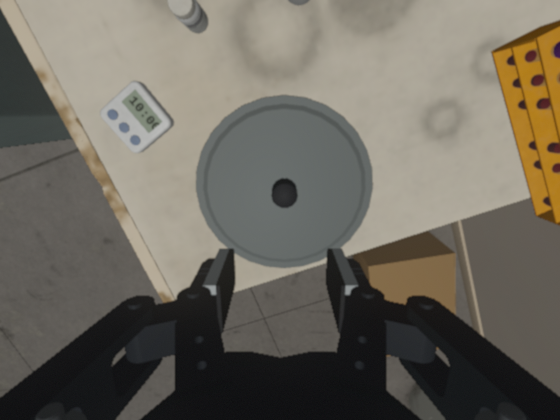

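```bash
python3 - <<'E'
from h import *
import pickle
w,s=pickle.load(open('w21.pkl','rb'))
i=w['img'];cv2.imwrite('pics/w21c.png',cv2.resize(i[165:225,255:315],(600,600),interpolation=cv2.INTER_CUBIC))
# disk boundary -> plane points, circle fit
g=cv2.cvtColor(i,cv2.COLOR_BGR2HSV)
b,gg,r=[i[...,k].astype(int) for k in range(3)]
m=((b-r)>3)&(gg<110)
m=m.astype(np.uint8);m[250:]=0;m[:, :180]=0;m[:,390:]=0;m[:85]=0
cs,_=cv2.findContours(m,cv2.RETR_EXTERNAL,cv2.CHAIN_APPROX_NONE);c=max(cs,key=cv2.contourArea)[:,0]
c=c[(c[:,1]<245)]
print(len(c),c.min(0),c.max(0))
for z in(10,15):
    p=np.array([onz(w,q,z)[:2] for q in c]);A=np.c_[2*p,np.ones(len(p))];x=np.linalg.lstsq(A,(p**2).sum(1),rcond=None)[0];rr=np.sqrt(x[2]+x[0]**2+x[1]**2);res=np.linalg.norm(p-x[:2],axis=1)-rr
    print(z,'disk centre',x[:2],'R',rr,'res',res.std())
E
```

```text
312 [283 134] [320 223]
10 disk centre [ 454.9732651  -339.62301941] R 68.95993526005587 res 3.987695920559273
15 disk centre [ 455.77515905 -338.55995869] R 68.02112174911531 res 3.9334078358382274
```

View pics/w21c.png

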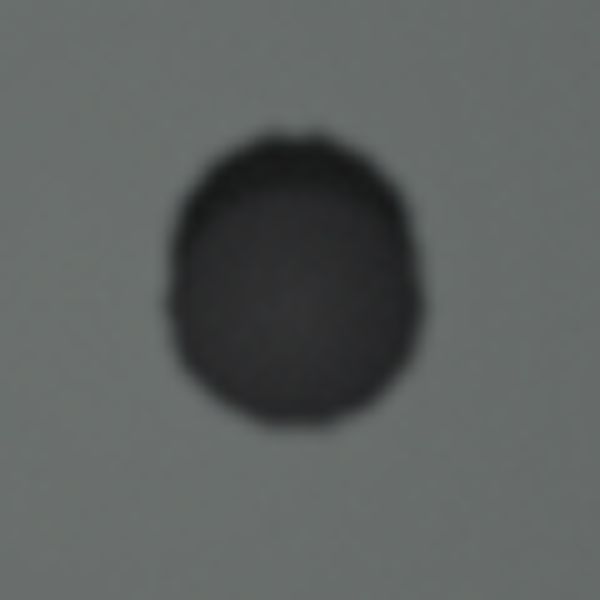

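```bash
python3 - <<'E'
from h import *
import pickle
from cell import capture
w,s=pickle.load(open('w21.pkl','rb'))
i=w['img'].astype(int)
m=(((i[...,2]-i[...,0])<8)).astype(np.uint8);m[245:]=0;m[:,:185]=0;m[:,385:]=0;m[:88]=0
cs,_=cv2.findContours(m,cv2.RETR_EXTERNAL,cv2.CHAIN_APPROX_NONE);c=max(cs,key=cv2.contourArea)[:,0]
c=c[c[:,1]<235];print(len(c),c.min(0),c.max(0))
for z in(0,10,18):
    p=np.array([onz(w,q,z)[:2] for q in c]);A=np.c_[2*p,np.ones(len(p))];x=np.linalg.lstsq(A,(p**2).sum(1),rcond=None)[0];rr=np.sqrt(x[2]+x[0]**2+x[1]**2);res=np.linalg.norm(p-x[:2],axis=1)-rr
    print(z,'disk centre',x[:2],'R',rr,'res',res.std())
S=capture('scene');T=capture('top')
print('knob',onz(w,(284.2,194.8),50),tri(w,(284.2,194.8),S,(330+290.5/6-.5,140+126/6-.5)))
plan(s,(487,-340.5,130),-20)
E
```

```text
353 [196  95] [371 234]
0 disk centre [ 485.71397853 -351.2223993 ] R 111.62979840731745 res 0.38627817587984203
10 disk centre [ 486.46044007 -348.8451788 ] R 108.67092857633841 res 0.3760394505816376
18 disk centre [ 487.05760931 -346.9434024 ] R 106.30383271155618 res 0.3678484703430785
knob [ 487.3560518  -346.49832118   50.        ] (array([ 488.73170999, -346.53399523,   46.08635587]), [np.float64(1.6997525350527516), np.float64(0.29024975012506116)])
plan (487, -340.5, 130) -20 -> t [0.1049, -0.0094, 0.0012] rot [0.0003, 0.0, -0.0]
```

```bash
python3 - <<'E'
from h import *
from cell import capture,observe
T=capture('top');S=capture('scene')
print(onz(T,(405.6,229.8),50),onz(T,(402.6,230.9),10),onz(S,(378,160.6),50))
s=observe();plan(s,(487.5,-345.5,120),-20)
E
```

```text
[ 489.02216032 -342.79132808   50.        ] [ 487.77445119 -346.16776133   10.        ] [ 487.21038431 -340.89884386   50.        ]
plan (487.5, -345.5, 120) -20 -> t [0.115, -0.0132, 0.0033] rot [0.0002, 0.0, 0.0]
```

Call:
{"api": "send_rows", "payload": {
  "translation": [
    [0.05,-0.0132,0.003],
    [0.1,-0.0132,0.003],
    [0.115,-0.0132,0.003],
    [0.115,-0.0132,0.003],
    [0.115,-0.0132,0.003]
  ],
  "rot": [
    [0,0,0],
    [0,0,0],
    [0,0,0],
    [0,0,0],
    [0,0,0]
  ],
  "claw": [-0.1,-0.1,-0.1,-0.1,-0.1],
  "grip_force": 80
}}

```text
time_s: 28.5
tcp_pos: [488.2, -346.4, 121.7]
tcp_rot: [0.272, 1.551, -0.274]
wrist_force: [-1.1, -0.1, -0.4]
grip_width: 47.1
```

```bash
python3 look.py w22; python3 - <<'E'
import cv2
i=cv2.imread('pics/w22.png');cv2.imwrite('pics/w22c.png',cv2.resize(i[170:290,220:350],None,fx=4,fy=4))
E
```

```text
t 28.55 tcp [ 488.2 -346.4  121.8] jaw -19.9 xax [ 0.003 -0.002 -1.   ] w 46.8 F [ 0.6 -0.5 -0. ]
```

View pics/w22c.png

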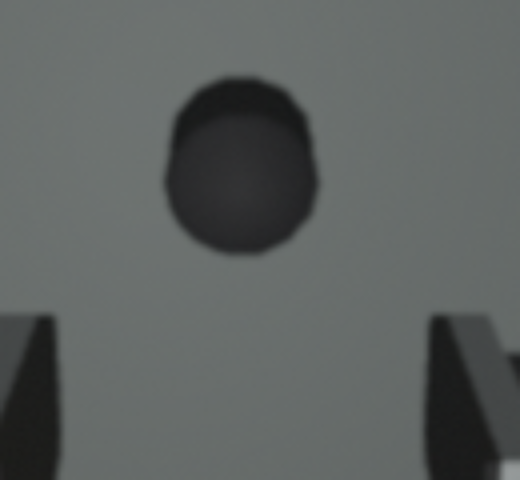

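```bash
python3 - <<'E'
from h import *
import pickle
w,s=pickle.load(open('w22.pkl','rb'))
X=onz(w,(280.1,215.2),50);print(X,tool(s).T@(X-s['tcp_pos']))
E
```

```text
[ 487.70206446 -346.42624989   50.        ] [71.84082897 -0.13491882 -0.70745188]
```

Call:
{"api": "send_rows", "payload": {
  "translation": [
    [0.05,0,-0.0005],
    [0.075,0,-0.0005],
    [0.091,0,-0.0005],
    [0.091,0,-0.0005],
    [0.091,0,-0.0005],
    [0.091,0,-0.0005],
    [0.091,0,-0.0005],
    [0.091,0,-0.0005]
  ],
  "rot": [
    [0,0,0],
    [0,0,0],
    [0,0,0],
    [0,0,0],
    [0,0,0],
    [0,0,0],
    [0,0,0],
    [0,0,0]
  ],
  "claw": [-0.1,-0.1,-0.1,-0.1,1,1,1,1],
  "grip_force": 80
}}

```text
time_s: 29.55
tcp_pos: [487.6, -346.2, 30.6]
tcp_rot: [0.272, 1.551, -0.274]
wrist_force: [-0.7, 0.8, 7.4]
grip_width: 27.7
```

```bash
python3 look.py w23;  python3 - <<'E'
from cell import observe
from h import *
s=observe()
plan(s,(552,209,200),-20)
E
```

```text
t 29.6 tcp [ 487.6 -346.2   30.6] jaw -20.0 xax [ 0.002 -0.002 -1.   ] w 27.5 F [-0.9 -0.1  5.9]
plan (552, 209, 200) -20 -> t [-0.1702, 0.5437, -0.1285] rot [0.0001, 0.0004, 0.0001]
```

View pics/w23.png

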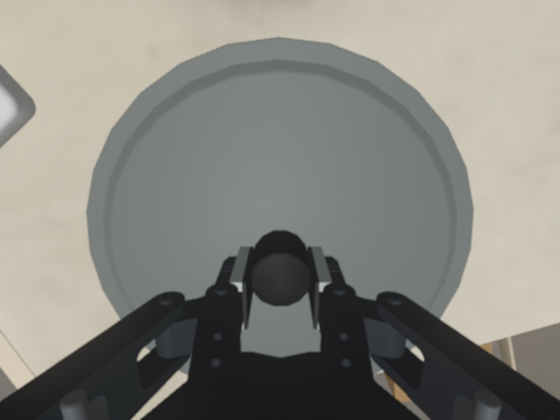

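Call:
{"api": "send_rows", "payload": {
  "translation": [
    [0,0,0],
    [-0.02,0,0],
    [-0.06,0,0],
    [-0.1,0,0],
    [-0.14,0,0],
    [-0.17,0,0],
    [-0.17,0,0]
  ],
  "rot": [
    [0,0,0],
    [0,0,0],
    [0,0,0],
    [0,0,0],
    [0,0,0],
    [0,0,0],
    [0,0,0]
  ],
  "claw": [1,1,1,1,1,1,1]
}}

```text
time_s: 30.48
tcp_pos: [487.9, -346.4, 202.5]
tcp_rot: [0.271, 1.548, -0.275]
wrist_force: [0.3, 0.1, -2.0]
grip_width: 27.2
```

```bash
python3 look.py w24;  python3 - <<'E'
from cell import observe
from h import *
s=observe()
plan(s,(551.6,209.4,200),-20)
E
```

```text
t 30.52 tcp [ 486.8 -345.7  200.3] jaw -20.0 xax [ 0.002 -0.002 -1.   ] w 27.0 F [ 0.1  0.6 -3. ]
plan (551.6, 209.4, 200) -20 -> t [-0.0004, 0.5438, -0.1286] rot [0.0001, 0.0004, 0.0001]
```

View pics/w24.png

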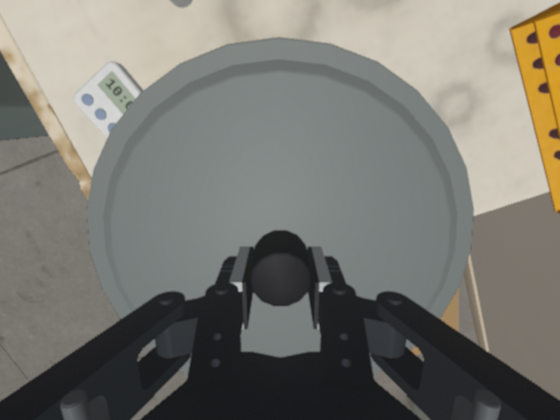

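Call:
{"api": "send_rows", "payload": {
  "translation": [
    [0,0.03,-0.007],
    [0,0.08,-0.019],
    [0,0.135,-0.032],
    [0,0.19,-0.045],
    [0,0.245,-0.058],
    [0,0.3,-0.071],
    [0,0.355,-0.084],
    [0,0.41,-0.097]
  ],
  "rot": [
    [0,0,0],
    [0,0,0],
    [0,0,0],
    [0,0,0],
    [0,0,0],
    [0,0,0],
    [0,0,0],
    [0,0,0]
  ],
  "claw": [1,1,1,1,1,1,1,1]
}}

```text
time_s: 31.52
tcp_pos: [534.1, 74.7, 197.3]
tcp_rot: [0.273, 1.556, -0.274]
wrist_force: [1.3, 0.1, -3.4]
grip_width: 27.5
```

Call:
{"api": "send_rows", "payload": {
  "translation": [
    [0,0.05,-0.012],
    [0,0.09,-0.021],
    [0,0.12,-0.028],
    [0,0.134,-0.032],
    [0,0.134,-0.032],
    [0,0.134,-0.032],
    [0,0.134,-0.032]
  ],
  "rot": [
    [0,0,0],
    [0,0,0],
    [0,0,0],
    [0,0,0],
    [0,0,0],
    [0,0,0],
    [0,0,0]
  ],
  "claw": [1,1,1,1,1,1,1]
}}

```text
time_s: 32.4
tcp_pos: [550.9, 208.8, 198.8]
tcp_rot: [0.274, 1.554, -0.275]
wrist_force: [0.8, 0.1, -3.8]
grip_width: 26.9
```

```bash
python3 look.py w25;  python3 - <<'E'
from cell import observe,capture
from h import *
s=observe()
plan(s,(551.6,209.4,165),-20)
S=capture('scene')['img'];cv2.imwrite('pics/s25.png',cv2.resize(S[140:360,130:340],None,fx=2.7,fy=2.7))
T=capture('top')['img'];cv2.imwrite('pics/t25.png',cv2.resize(T[130:300,80:280],None,fx=3,fy=3))
E
```

```text
t 32.45 tcp [551.  208.9 198.9] jaw -20.0 xax [-0. -0. -1.] w 27.7 F [ 1.4 -0.  -2.7]
plan (551.6, 209.4, 165) -20 -> t [0.0339, 0.0007, 0.0004] rot [-0.0001, -0.0, 0.0]
```

View pics/w25.png

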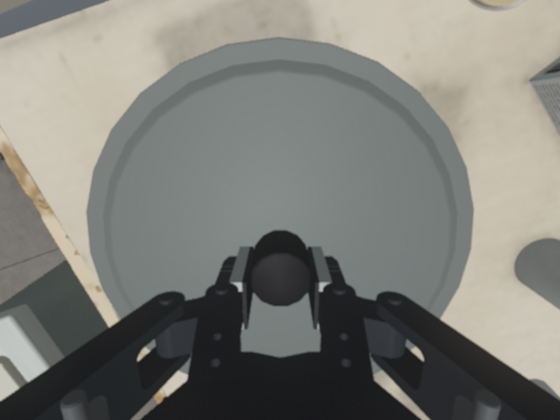

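View pics/s25.png

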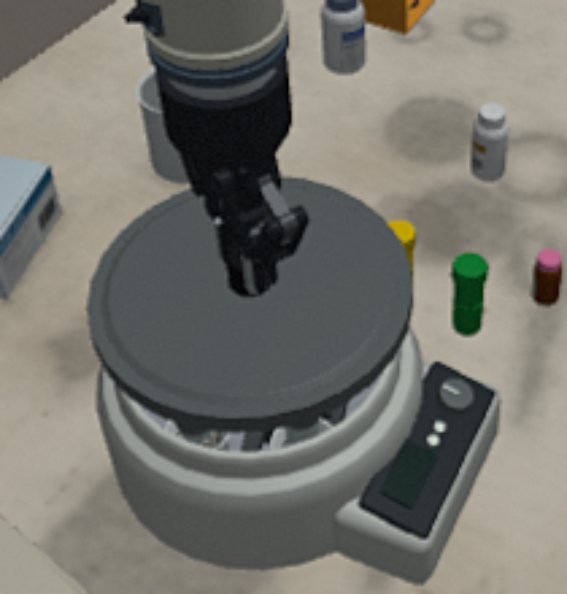

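Call:
{"api": "send_rows", "payload": {
  "translation": [
    [0.01,0.0007,0.0004],
    [0.025,0.0007,0.0004],
    [0.036,0.0007,0.0004],
    [0.036,0.0007,0.0004],
    [0.036,0.0007,0.0004]
  ],
  "rot": [
    [0,0,0],
    [0,0,0],
    [0,0,0],
    [0,0,0],
    [0,0,0]
  ],
  "claw": [1,1,1,1,1]
}}

```text
time_s: 33.17
tcp_pos: [551.7, 210.5, 162.8]
tcp_rot: [0.273, 1.553, -0.273]
wrist_force: [0.2, -0.8, -2.0]
grip_width: 27.4
```

```bash
python3 look.py w26;  python3 - <<'E'
from cell import observe,capture
from h import *
S=capture('scene')['img'];cv2.imwrite('pics/s26.png',cv2.resize(S[190:360,150:330],None,fx=3.4,fy=3.4,interpolation=cv2.INTER_CUBIC))
E
```

```text
t 33.23 tcp [551.9 210.6 163.1] jaw -20.0 xax [ 0.001  0.    -1.   ] w 27.2 F [ 0.4 -0.6 -3. ]
```

View pics/s26.png

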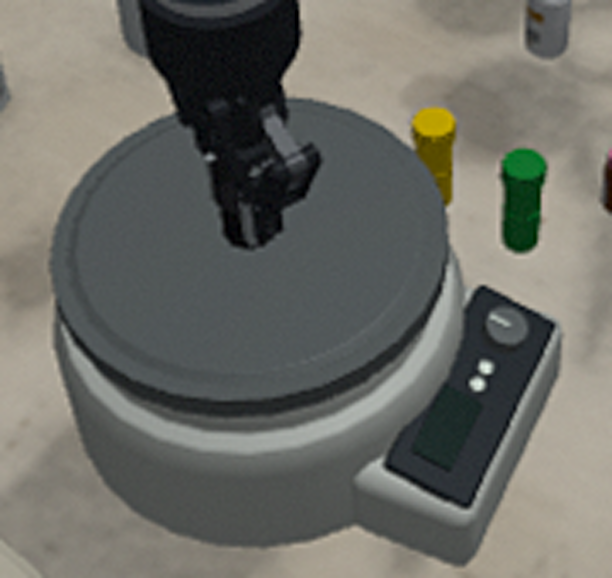

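View pics/w26.png

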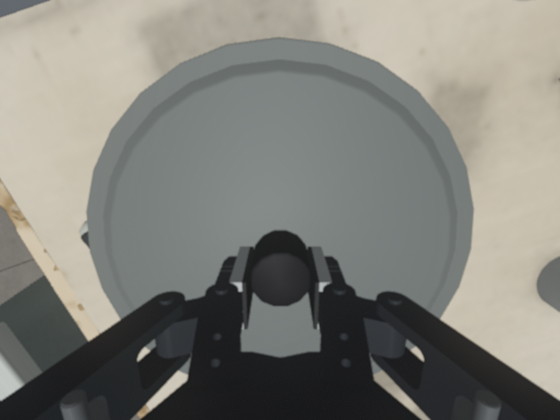

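Call:
{"api": "send_rows", "payload": {
  "translation": [
    [0.003,-0.001,0],
    [0.006,-0.001,0],
    [0.009,-0.001,0],
    [0.012,-0.001,0],
    [0.012,-0.001,0],
    [0.012,-0.001,0]
  ],
  "rot": [
    [0,0,0],
    [0,0,0],
    [0,0,0],
    [0,0,0],
    [0,0,0],
    [0,0,0]
  ],
  "claw": [1,1,1,1,1,1]
}}

```text
time_s: 34.02
tcp_pos: [551.3, 209.5, 150.8]
tcp_rot: [0.273, 1.553, -0.273]
wrist_force: [-0.1, -0.5, -3.2]
grip_width: 27.2
```

Call:
{"api": "send_rows", "payload": {
  "translation": [
    [0.002,0,0],
    [0.004,0,0],
    [0.005,0,0],
    [0.006,0,0],
    [0.006,0,0]
  ],
  "rot": [
    [0,0,0],
    [0,0,0],
    [0,0,0],
    [0,0,0],
    [0,0,0]
  ],
  "claw": [1,1,1,1,1]
}}

```text
time_s: 34.65
tcp_pos: [551.3, 209.5, 144.8]
tcp_rot: [0.273, 1.553, -0.273]
wrist_force: [0.1, 0.3, -2.4]
grip_width: 27.3
```

```bash
python3 look.py w27;  python3 - <<'E'
from cell import observe,capture
from h import *
S=capture('scene')['img'];cv2.imwrite('pics/s27.png',cv2.resize(S[190:360,150:330],None,fx=3.4,fy=3.4,interpolation=cv2.INTER_CUBIC))
E
```

```text
t 34.7 tcp [551.3 209.5 144.8] jaw -20.0 xax [ 0.  0. -1.] w 27.3 F [-0.8 -0.5 -2.5]
```

View pics/s27.png

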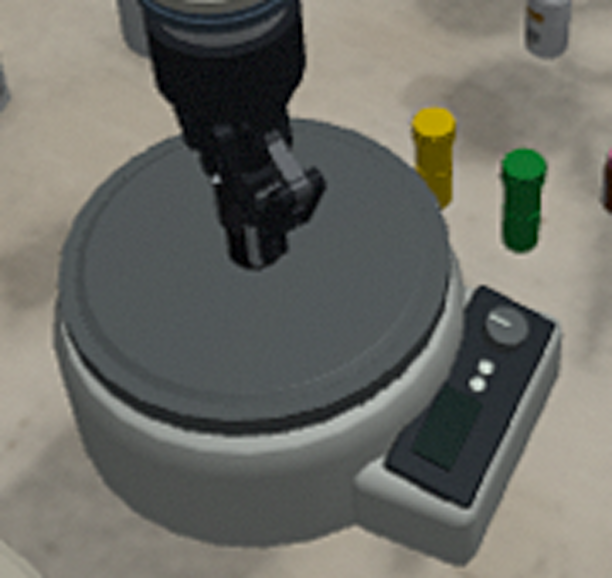

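Skirt is over the collar; still weightless contact. Lower by 1.5 mm more to feel the rim.

Call:
{"api": "send_rows", "payload": {
  "translation": [
    [0.001,0,0],
    [0.0015,0,0],
    [0.0015,0,0]
  ],
  "rot": [
    [0,0,0],
    [0,0,0],
    [0,0,0]
  ],
  "claw": [1,1,1]
}}

```text
time_s: 35.12
tcp_pos: [551.4, 209.5, 144.5]
tcp_rot: [0.273, 1.553, -0.273]
wrist_force: [-3.2, -1.8, 7.8]
grip_width: 27.5
```

Call:
{"api": "send_rows", "payload": {
  "translation": [
    [-0.001,0,0],
    [-0.001,0,0],
    [-0.001,0,0],
    [-0.001,0,0],
    [-0.03,0,0],
    [-0.08,0,0],
    [-0.12,0,0],
    [-0.12,0,0]
  ],
  "rot": [
    [0,0,0],
    [0,0,0],
    [0,0,0],
    [0,0,0],
    [0,0,0],
    [0,0,0],
    [0,0,0],
    [0,0,0]
  ],
  "claw": [1,-0.1,-0.1,-0.1,-0.1,-0.1,-0.1,-0.1]
}}

```text
time_s: 36.12
tcp_pos: [553.3, 210.2, 267.1]
tcp_rot: [0.276, 1.547, -0.27]
wrist_force: [-0.1, -0.8, 0.1]
grip_width: 46.9
```

Call:
{"api": "send_rows", "payload": {
  "translation": [
    [-0.05,-0.1,0.03],
    [-0.05,-0.15,0.03],
    [-0.05,-0.15,0.03],
    [-0.05,-0.15,0.03],
    [-0.05,-0.15,0.03],
    [-0.05,-0.15,0.03]
  ],
  "rot": [
    [0,0,0],
    [0,0,0],
    [0,0,0],
    [0,0,0],
    [0,0,0],
    [0,0,0]
  ],
  "claw": [-0.1,-0.1,-0.1,-0.1,-0.1,-0.1]
}}

```text
time_s: 36.88
tcp_pos: [528.2, 59.2, 312.5]
tcp_rot: [0.272, 1.555, -0.273]
wrist_force: [0.6, 0.1, 0.7]
grip_width: 46.8
```

```bash
python3 look.py w28;  python3 - <<'E'
from cell import observe,capture
from h import *
S=capture('scene')['img'];cv2.imwrite('pics/s28.png',cv2.resize(S[190:360,150:330],None,fx=3.4,fy=3.4,interpolation=cv2.INTER_CUBIC))
E
```

```text
t 36.92 tcp [528.2  59.2 312.6] jaw -19.9 xax [-0.001  0.    -1.   ] w 46.8 F [-0.5  0.1 -0.4]
```

View pics/s28.png

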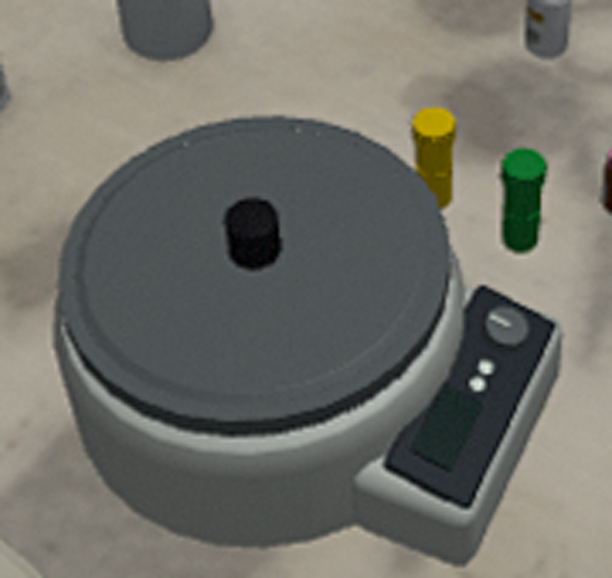

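View pics/w28.png

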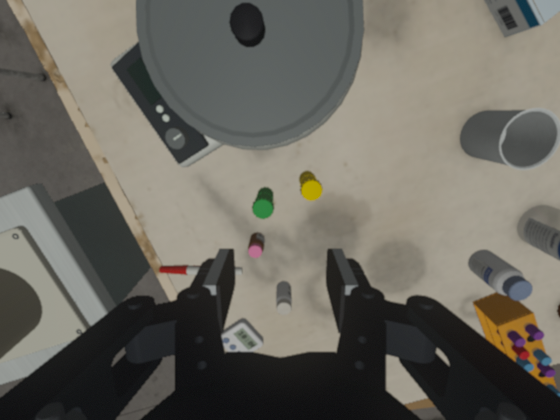

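```bash
python3 - <<'E'
from cell import capture
from h import *
import pickle
w,s=pickle.load(open('w28.pkl','rb'))
S=capture('scene');T=capture('top')
cv2.imwrite('pics/t28.png',cv2.resize(T['img'][150:280,110:240],None,fx=4.6,fy=4.6,interpolation=cv2.INTER_CUBIC))
cv2.imwrite('pics/w28c.png',cv2.resize(w['img'][0:170,120:380],None,fx=3,fy=3,interpolation=cv2.INTER_CUBIC))
print(proj(T,(551.8,209.6,164)),proj(S,(551.8,209.6,164)),proj(w,(551.8,209.6,164)))
E
```

```text
[169.39567405 206.62925291] [223.41574934 252.3753988 ] [246.7603151   17.75193425]
```

View pics/t28.png

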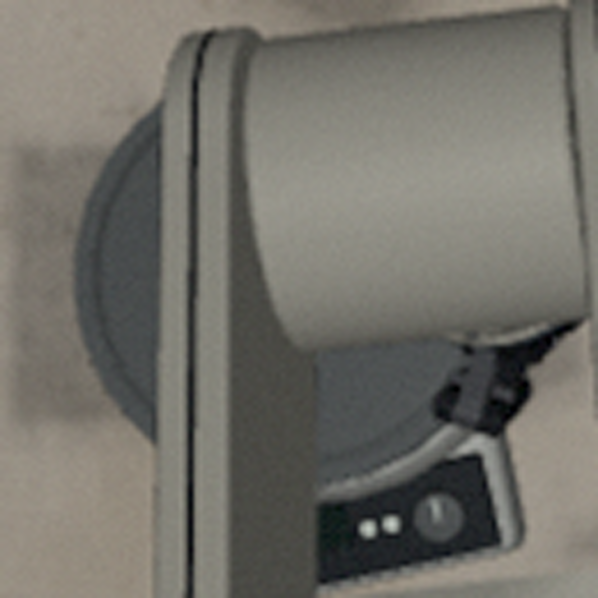

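View pics/w28c.png

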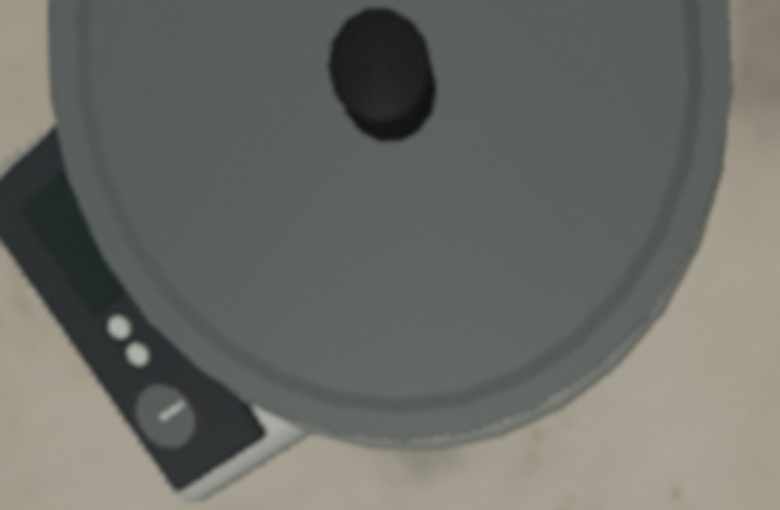

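Call:
{"api": "send_rows", "payload": {
  "translation": [
    [0,-0.3,0.07],
    [0,-0.3,0.07],
    [0,-0.3,0.07],
    [0,-0.3,0.07],
    [0,-0.3,0.07],
    [0,-0.3,0.07],
    [0,-0.3,0.07],
    [0,-0.3,0.07]
  ],
  "rot": [
    [0,0,0],
    [0,0,0],
    [0,0,0],
    [0,0,0],
    [0,0,0],
    [0,0,0],
    [0,0,0],
    [0,0,0]
  ],
  "claw": [-0.1,-0.1,-0.1,-0.1,-0.1,-0.1,-0.1,-0.1]
}}

```text
time_s: 38.08
tcp_pos: [491.9, -246.3, 313.2]
tcp_rot: [0.272, 1.554, -0.272]
wrist_force: [0.5, -0.6, 0.3]
grip_width: 47.0
```

```bash
python3 - <<'E'
from cell import capture
from h import *
import pickle
w,s=pickle.load(open('w28.pkl','rb'))
S=capture('scene');T=capture('top')
cv2.imwrite('pics/t29.png',cv2.resize(T['img'][150:280,110:240],(598,598),interpolation=cv2.INTER_CUBIC))
print(tri(w,(245.7,20.7),S,(223.8,252.3)))
E
```

```text
(array([551.14002827, 208.52322699, 163.53478808]), [np.float64(1.4197347430487939), np.float64(0.2872293548003518)])
```

View pics/t29.png

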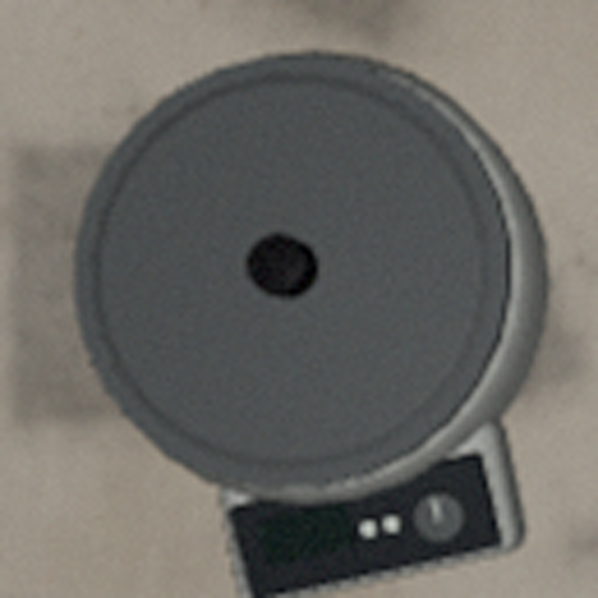

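```bash
python3 - <<'E'
from cell import r,observe
from h import brief
brief(observe());print(r.finish_job())
E
```

```text
t 38.17 tcp [ 492.  -246.3  313.4] jaw -19.8 xax [ 0.  0. -1.] w 46.8 F [-0.1 -0.6 -0.2]
the job is handed in; nothing more can be done
None
```

All four tubes are in the buckets with the cover seated over them, and I handed the job in at 38 s of the 112 s allowed. It reported no verdict.

- **Tubes:** The two tall tubes stand in facing buckets and the two short ones in the other facing pair. The wrist picture taken before the cover went on showed all four upright and seated. I did not re-measure each tube's distance from its bucket floor after release.
- **Cover:** I carried it by its knob and lowered it until it rested on the rim, with about 8 N at the wrist. After release, two camera views put the knob top at z = 163.5 mm, against the expected 164. It was about 1.3 mm off the rotor axis, so the cover is fully down and centred. The cover looks level in the scene and top views; I did not measure its tilt as a number.
- **Disagreements:** The cameras differed from each other by 1–3 mm in most places. For the cover on the bench the spread was up to about 6 mm before the closer wrist look settled it. The early two-view heights of the tube tops read 1–6 mm high. My first two-view check of the bucket rims matched the wrong buckets between pictures. I corrected it, and the nut height measured that way came out at 73 mm against the stated 76.

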